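Break down the prosthetics kit stack

TASK

Take the kit stack on the bench apart and put each piece in its place: the round wrist unit upright in the ring of the metal stand, the battery pack flat in the charging cradle, and the plain bin in the wooden tray base. Then set the lipped bin on top of the plain bin, turned end for end against it so that it stands up on the rim lugs, stacked and not nested. Do not drop anything, and leave the screw jar and the mug standing where they are.

Things in the scene. Friction and masses are not known exactly. Their poses are not given: they have to be found in the camera images.
- lipped_bin: Bottom of the stack: grey bin as plain_bin plus a flat lip (14 x 40, top z 54) at each rim end, 140 long in all, 180 g. Both bins: 4 inward lugs under the rim at x = +30 and -15, tops z 52, and matching grooves in the lower half. Same way round, bins nest (30 apart in z); turned 180 deg, the upper rests on the lugs (52 apart), 3 mm play. Origin: centre of underside.
- plain_bin: Grey open bin, 160 g, nested in lipped_bin the same way round: 110 long (x) x 64 wide (y) x 56 high. Upper half (z 28 to 56): flat side walls, 64 over the outside, to grip across y; when nested only this half shows above the lower rim. Lower half 98 x 52. Front (+x) end has a 30 wide opening in its upper wall, back end is closed. Origin: centre of underside, z up.
- battery: Black battery pack, a closed block 70 (x) x 52 (y) x 28 high, 200 g, brass contact strip near its +x end. At the start it lies on the rim lugs of the plain bin, standing 24 above the rim. Origin: centre of the underside.
- wrist_unit: Round aluminium wrist unit, cylinder 44 diameter, 36 high, 150 g, six small screws on top; stands on top of the battery at the start. Origin: centre of the underside, z up.
- stand: Fixed bare metal plate 92 x 92 x 6 with a low upright ring on it (inner diameter 60, outer 70, top at z = 16). The wrist unit stands upright inside the ring on the plate, at z = 6. Origin: underside of the plate, on the ring's axis.
- cradle: Fixed white charging cradle: a seat 84 (x) x 66 (y) within a rim whose top is at z = 12, seat floor at z = 4, and a charger block 34 x 80 x 34 high at the +x end (x 49 to 83). The battery lies flat in the seat, long side along x, either way round. Origin: under the centre of the seat.
- base: Fixed pale wooden tray base, 126 (x) x 80 (y), kerbs 8 thick with top at z = 16, inner opening 110 x 64, floor at z = 4. A bin's lower half stands inside it, long side along x, either way round. Origin: centre of the underside.
- screw_jar: Bystander: glass jar 52 diameter, 75 high, steel cap. Not to be moved. Origin: centre of the underside.
- mug: Bystander: white mug, 76 diameter, 85 high, handle at its +y side. Not to be moved. Origin: centre of the underside.
Mind the look-alikes: they are no part of the job. There is more than one size of the wrist_unit; the one meant has the size given above. Several things have the shape of the stand; the one meant has the colours described above.

How it is judged (in metres and radians):
At the end, for the whole second after the job is handed in: Wrist unit upright on the stand plate, battery flat on the cradle seat, plain bin level on the base floor, each within 12 mm of centre (battery and bin 0.25 rad of long axis); lipped bin level, 48 to 55 mm above the plain bin (origins), within 8 mm and 0.12 rad; all at rest (horizontal distance between wrist_unit and stand below 0.012 m and z of wrist_unit in the frame of stand between 0.002 and 0.01 m and angle between each of wrist_unit, battery's own z axis and vertical below 0.1 rad and horizontal distance between battery and cradle below 0.012 m and z of battery in the frame of cradle between 0.001 and 0.008 m and angle between the x axis of battery and the x axis of cradle, either way round below 0.25 rad and horizontal distance between plain_bin and base below 0.012 m and z of plain_bin in the frame of base between 0.001 and 0.008 m and angle between each of plain_bin, lipped_bin's own z axis and vertical below 0.06 rad and angle between the x axis of plain_bin and the x axis of base, either way round below 0.25 rad and horizontal distance between lipped_bin and plain_bin below 0.008 m and z of lipped_bin in the frame of plain_bin between 0.048 and 0.055 m and angle between the x axis of lipped_bin and the x axis of plain_bin, either way round below 0.12 rad and linear speed of each of lipped_bin, plain_bin, battery, wrist_unit below 0.02 m/s); the robot touches nothing.
It fails at once if the screw jar or the mug is shifted more than 25 mm or tipped (distance of any of screw_jar, mug from where it was at the start of the episode above 0.025 m or angle between any of screw_jar, mug's own z axis and vertical above 0.3 rad).
It fails at once if the lipped bin is dropped (falls freely faster than 0.7 m/s) (linear speed of lipped_bin above 0.7 m/s and contact force between lipped_bin and anything else below 0.02 N).
It fails at once if the plain bin is dropped (falls freely faster than 0.7 m/s) (linear speed of plain_bin above 0.7 m/s and contact force between plain_bin and anything else below 0.02 N).
It fails at once if the battery is dropped (falls freely faster than 0.7 m/s) (linear speed of battery above 0.7 m/s and contact force between battery and anything else below 0.02 N).
It fails at once if the wrist unit is dropped (falls freely faster than 0.7 m/s) (linear speed of wrist_unit above 0.7 m/s and contact force between wrist_unit and anything else below 0.02 N).
It also fails if it takes over 125 s, if anything falls off the work surface, if the arm or the gripper's body presses on something with over 40 N, if the wrist force passes 120 N, or if a joint passes its speed limit or range.

ROBOT

A 6-joint arm with a two-finger parallel gripper is mounted at the origin on the work surface. World frame = base frame: x ahead of the robot, y to its left, z up, the work surface at z = 0. Lengths are in m, angles in degrees, forces in N, time in s.
With the tool pointing down it reaches from about 0.35 to 0.875 m from the base axis. Payload 4.2 kg.
Tool frame: the origin (TCP) lies on the centre line of the jaws, within the pads' length; the fingertips stand 25 mm ahead of it and the grasp point (between the pads) lies 6 mm ahead of it (finger_overhang is the distance from the TCP to the fingertips, in m); z points along the fingers, y is the line along which they close (so a half turn about z gives the same grasp; the last joint's range is limited). The gripper opens to 87 mm and grips with 3 to 60 N. Pads are 19 mm wide; open, the fingers measure 117 mm over their backs; the gripper's body (75 mm by 190 mm) begins 51 mm behind the grasp point.
Start: joints at [79.676, 22.042, 0.453, 0, -68.411, -14.817], TCP at [0.265, 0.566, 0.248] pointing down, gripper open.
Joint ranges: [-179.83, 179.83], [-69.29, 118.12], [-61.27, 80.66], [-181.25, 117.63], [-171.15, -9.14], [-177.46, 177.46]. Speed limits (degrees/s): [159.86, 159.86, 180, 180, 180, 180].

INTERFACE

Orientations are given as a 3x3 rotation matrix whose columns are the frame's x, y, z axes.
In Python, from station import sense, capture, finish_job, spot_in, tip_of, finger_overhang gives the robot as it stands. The module is installed in compiled form; this text tells all that it offers.
- The arm moves only by the tool servo_tool, never from a script. Its arguments are lists of equal length, an entry for each row: "slide": the shift along the tool's x, y, z in m, a list of three; "spin": the turn about the tool's z in degrees; "grip": the closure, from 0 (fully open) to 1 (shut). A call has exactly 5 rows; each row is the pose to reach, as a shift and turn from the pose commanded when the call began, along the tool's axes at that moment; what a row does not reach only later rows make up. A row lasts 1/12 s, in which the tool goes at most 41.7 mm and 7.16 degrees, less where a joint would pass 70% of its speed; a pose out of reach is approached as far as the arm can. A call with a gripper value outside its range is refused whole. The fingers move at their own pace and stop on an object; the grip force is fixed at half the most. Time passes only in rows, so rows that repeat a pose let the fingers close, or fill a call up. It gives the time, the measured TCP pose, the force, the opening and the grip force at its end, in the units of the state.
- sense(): the state, without advancing time (a new reading comes with each control period).
- capture(name): name is "side" or "top"; returns a dict with "pixels" (384x512x3 uint8, blue, green, red), "depth" (384x512 float32, m along the optical axis (not along the pixel's ray), 0 where there is no reading), "fx", "fy", "cx", "cy" (pixels), "R" (3x3) and "t" (3): a world point X has camera coordinates R X + t. Camera axes: x right, y down, z forward; pixel columns grow to the right and rows downward; lengths in m; the calibration is good to about 2 mm. A picture is of the moment at which its call begins.
- finish_job(): hands the job in; it is judged then, once.
Trained networks look in the newest picture that a camera, given by its name, has taken for a name from the list of things; names that differ only in an ending like _2 or _b are one class to them, and where a whole thing is asked for, a point or a joint stands for the part that bears it (a point fixed in the world has none). Each returns a list of dicts, best first, with "conf" (0 to 1); they miss things now and then, are a little off and sometimes report something else, mostly with a low value. They report only what shows in the picture. A call takes as long as a camera call. They do not tell look-alikes from the thing itself.
- spot_in(thing, camera): "point" ([x, y, z] in m, in world coordinates, good to about 4 mm: the middle of the surface that is visible of it).
- tip_of(thing, camera): "point" ([x, y, z] in m, in world coordinates, good to about 4 mm: a listed point, or the origin of a listed thing).
The state is a dict: "time_s": time; "joints": joint angles; "joint_velocities": joint speeds; "effort": joint torques, N m; "tcp_pos": TCP position; "ee_rot": TCP orientation; "wrist_force": force on the tool from outside, world axes, zero at the start; "moment": the same for the moment, N m; "gripper_width": opening from 0.0 (shut) to 1.0 (fully open); "gripper_force": force on a finger pad.
Only numpy, scipy, OpenCV 4.12 (cv2) and the standard library are available. Lean on these libraries where they do the work, as an engineer would, in place of code of your own. Each camera call takes 0.05 s, during which the arm holds its last target. There are 200 camera calls.

## Working session

There is one attempt and no reset: what is moved stays moved. The work goes in short steps, Python scripts to look and compute and a tool call to move; the robot and the scene stay as the last step left them, time stands still between calls to the robot, and variables do not carry over. Pictures are saved under pics/ and viewed, at most 14 in all, crops included, and the job is handed in when it is done.

Besides the shell and the picture viewer there is one more tool, called after "Request:" as name(argument=value, ...), one argument or row to a line, values as JSON. servo_tool: Moves the arm, as the interface text tells. Its arguments: {"type":"object","properties":{"slide":{"type":"array"},"spin":{"type":"array"},"grip":{"type":"array"}},"required":["slide","spin","grip"]}

```bash
mkdir -p pics; cat > h.py <<'E'
import numpy as np, cv2
from station import *
def snap(n,f=None):
    c=capture(n)
    if f: cv2.imwrite('pics/'+f,c['pixels'])
    return c
def world(c):
    d=c['depth'];v,u=np.mgrid[:d.shape[0],:d.shape[1]]
    P=np.stack([(u-c['cx'])/c['fx']*d,(v-c['cy'])/c['fy']*d,d],-1)
    W=(P-c['t'])@c['R']; W[d==0]=np.nan
    return W
def pix(c,X):
    q=c['R']@np.array(X)+c['t']; return (q[:2]/q[2]*[c['fx'],c['fy']]+[c['cx'],c['cy']]).round().astype(int)
E
python3 - <<'E'
from h import *
s=sense();print(s['tcp_pos'],np.round(s['ee_rot'],3),s['gripper_width'],s['time_s'],finger_overhang)
for n in('top','side'):
    c=snap(n,n+'0.png')
    np.save(n+'0.npy',world(c))
    print(n,-c['R'].T@c['t'])
    for t in'lipped_bin plain_bin battery wrist_unit stand cradle base screw_jar mug'.split():
        for k,r in enumerate(tip_of(t,n)): print(t,np.round(r['point'],3),round(r['conf'],2),pix(c,r['point']))
E
```

```text
[0.2652668  0.56528234 0.24646932] [[ 0.905 -0.425 -0.001]
 [-0.425 -0.905 -0.002]
 [ 0.     0.002 -1.   ]] 0.9989939773972482 0.0 0.025
top [ 0.2885931  -0.00443394  0.96792466]
lipped_bin [ 0.486 -0.305  0.002] 0.78 [357 182]
plain_bin [ 0.486 -0.3    0.032] 0.82 [359 180]
battery [ 0.496 -0.307  0.078] 0.62 [366 173]
wrist_unit [ 0.628 -0.255 -0.001] 0.73 [336 134]
wrist_unit [ 0.507 -0.198 -0.002] 0.64 [318 176]
wrist_unit [ 0.495 -0.302  0.107] 0.6 [368 170]
stand [ 0.583 -0.106  0.   ] 0.73 [285 150]
stand [ 0.189 -0.307  0.001] 0.7 [365 292]
stand [ 0.496 -0.307  0.08 ] 0.5 [366 173]
base [0.54  0.285 0.001] 0.89 [145 167]
screw_jar [ 0.688 -0.364 -0.002] 0.71 [372 114]
mug [0.388 0.276 0.   ] 0.55 [146 222]
side [ 0.12283085 -0.93291967  0.68688387]
lipped_bin [ 0.489 -0.306 -0.002] 0.85 [316 281]
plain_bin [ 0.487 -0.307  0.035] 0.74 [317 271]
battery [ 0.496 -0.307  0.083] 0.71 [322 255]
wrist_unit [ 0.629 -0.254 -0.004] 0.97 [354 257]
wrist_unit [ 0.497 -0.306  0.11 ] 0.82 [323 246]
wrist_unit [ 0.503 -0.197 -0.002] 0.56 [303 254]
stand [ 0.189 -0.313 -0.004] 0.93 [199 316]
stand [ 0.583 -0.109 -0.003] 0.86 [315 230]
cradle [0.456 0.092 0.   ] 0.83 [254 203]
cradle [0.387 0.276 0.   ] 0.4 [220 181]
base [0.545 0.29  0.002] 0.81 [259 172]
screw_jar [ 0.693 -0.371  0.002] 0.81 [401 279]
mug [ 0.384  0.277 -0.001] 0.96 [219 181]
```

View pics/top0.png

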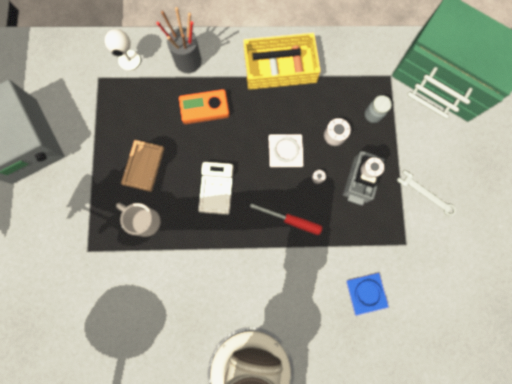

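View pics/side0.png

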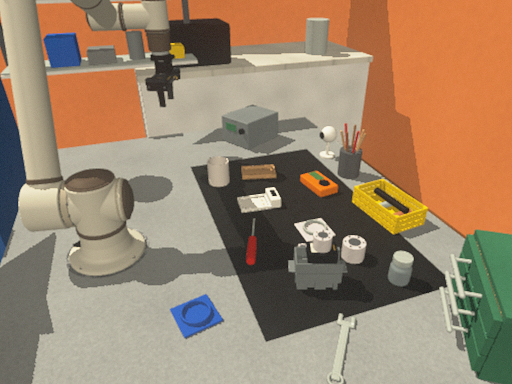

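The top view shows the stack at about (366,173), the metal stand at (286,151), the cradle at (216,188), the wooden base at (143,165), the jar at (377,108) and the mug at (140,220). The blue stand at (368,292) is a decoy. The side view agrees. Next I'll measure positions and yaws.

```bash
python3 - <<'E'
from h import *
T=np.load('top0.npy').reshape(-1,3);S=np.load('side0.npy').reshape(-1,3)
def f(name,xy,r,z0,z1):
    for n,W in(('top',T),('side',S)):
        m=(np.hypot(W[:,0]-xy[0],W[:,1]-xy[1])<r)&(W[:,2]>z0)&(W[:,2]<z1)
        P=W[m]
        if len(P)<5: print(name,n,len(P));continue
        c,s,a=cv2.minAreaRect(P[:,:2].astype(np.float32))
        print(name,n,len(P),'rect',np.round(c,4),np.round(s,4),round(a,1),'mean',P.mean(0).round(4),'zmed',np.median(P[:,2]).round(4))
f('wrist',(.496,-.306),.05,.135,.165)
f('batt',(.49,-.306),.07,.1,.12)
f('plain',(.487,-.306),.09,.078,.095)
f('lip',(.487,-.306),.1,.045,.062)
f('ring',(.583,-.107),.06,.012,.03)
f('standall',(.583,-.107),.08,.004,.03)
f('cr',(.456,.092),.09,.009,.05)
f('crrim',(.456,.092),.09,.009,.02)
f('crblk',(.48,.092),.11,.028,.04)
f('base',(.542,.287),.09,.012,.022)
f('table',(.5,0),.05,-.02,.02)
f('mug',(.387,.276),.06,.07,.1)
f('jar',(.69,-.365),.05,.06,.1)
c=cv2.imread('pics/top0.png')
a=cv2.resize(c[135:220,335:400],None,fx=6,fy=6,interpolation=2)
b=cv2.resize(c[150:220,185:245],None,fx=6,fy=6,interpolation=2)
h=max(a.shape[0],b.shape[0]);o=np.zeros((h,a.shape[1]+b.shape[1],3),np.uint8);o[:a.shape[0],:a.shape[1]]=a;o[:b.shape[0],a.shape[1]:]=b
cv2.imwrite('pics/crop1.png',o)
E
```

```text
wrist top 271 rect [ 0.4955 -0.3038] [0.0427 0.0413] 56.1 mean [ 0.495  -0.3026  0.1444] zmed 0.1447
wrist side 235 rect [ 0.4916 -0.3071] [0.0431 0.0437] 0.6 mean [ 0.4892 -0.3105  0.1443] zmed 0.1455
batt top 282 rect [ 0.4961 -0.3064] [0.0527 0.0706] 70.0 mean [ 0.4871 -0.297   0.1083] zmed 0.1083
batt side 376 rect [ 0.491 -0.31 ] [0.055  0.0702] 70.1 mean [ 0.4852 -0.3194  0.1092] zmed 0.1095
plain top 225 rect [ 0.4893 -0.3038] [0.0647 0.1115] 70.0 mean [ 0.4833 -0.2913  0.0848] zmed 0.0846
plain side 377 rect [ 0.4838 -0.3073] [0.0669 0.1101] 69.0 mean [ 0.4758 -0.3231  0.0852] zmed 0.0852
lip top 302 rect [ 0.4905 -0.3009] [0.0636 0.1415] 72.5 mean [ 0.466  -0.2908  0.0548] zmed 0.0547
lip side 463 rect [ 0.4842 -0.3075] [0.0656 0.1393] 68.4 mean [ 0.4699 -0.3144  0.0542] zmed 0.054
ring top 114 rect [ 0.5825 -0.107 ] [0.0673 0.0675] 30.7 mean [ 0.5826 -0.1066  0.0149] zmed 0.0148
ring side 76 rect [ 0.5762 -0.1054] [0.0704 0.0627] 6.4 mean [ 0.5764 -0.1016  0.0151] zmed 0.0152
standall top 732 rect [ 0.5893 -0.1156] [0.1356 0.1171] 85.5 mean [ 0.5823 -0.1071  0.0074] zmed 0.
[... 770 characters left out ...]
0151
base side 158 rect [0.5372 0.2874] [0.0874 0.1254] 75.6 mean [0.5362 0.2854 0.0153] zmed 0.0152
table top 993 rect [ 0.4996 -0.0007] [0.0978 0.0984] 80.0 mean [ 4.997e-01 -0.000e+00 -1.000e-04] zmed -0.0002
table side 492 rect [4.992e-01 2.000e-04] [0.0971 0.0962] 34.4 mean [0.5002 0.0036 0.002 ] zmed 0.001
mug top 260 rect [0.3874 0.2826] [0.0841 0.0725] 90.0 mean [0.3903 0.2819 0.0804] zmed 0.0825
mug side 178 rect [0.3826 0.2774] [0.0831 0.0711] 75.2 mean [0.3818 0.2743 0.0788] zmed 0.0788
jar top 253 rect [ 0.6872 -0.366 ] [0.0447 0.0458] 1.0 mean [ 0.686  -0.3635  0.0726] zmed 0.0734
jar side 273 rect [ 0.6827 -0.3684] [0.0452 0.0458] 15.5 mean [ 0.6794 -0.3719  0.0721] zmed 0.0738
```

View pics/crop1.png

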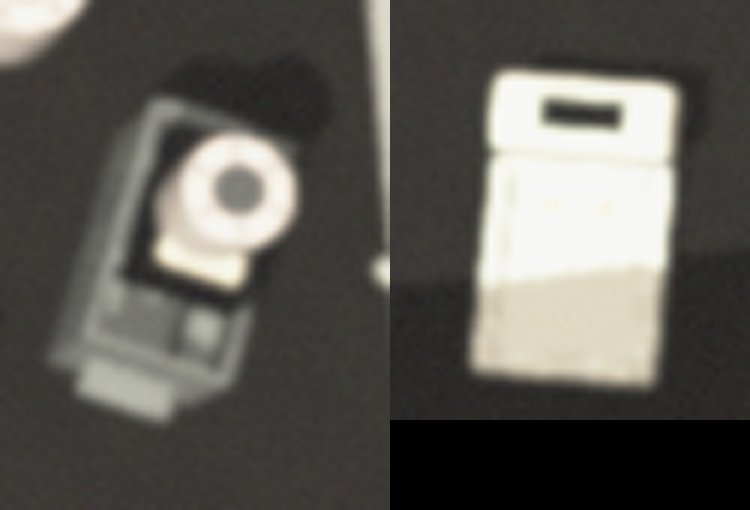

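The crop shows the battery's brass strip towards the lower-left. The cradle's charger block is at its upper end, which is +x world. Estimated yaws are -20° for the stack, -5.5° for the cradle and -14° for the base. I'll move over the stack now.

Request:
servo_tool(
  slide=[
    [0.13,0.155,0],
    [0.13,0.155,0],
    [0.13,0.155,0],
    [0.13,0.155,0],
    [0.13,0.155,0],
  ],
  spin=[0,0,0,0,0],
  grip=[0,0,0,0,0],
)

```text
time_s: 1.42
tcp_pos: [0.3174, 0.3677, 0.2476]
ee_rot: [[0.905, -0.425, -0.0], [-0.425, -0.905, -0.0], [-0.0, 0.0, -1.0]]
wrist_force: [0.8, 0.4, -0.5]
gripper_width: 0.999
gripper_force: 0.0
```

Request:
servo_tool(
  slide=[
    [0.13,0.155,0],
    [0.13,0.155,0],
    [0.13,0.155,0],
    [0.13,0.155,0],
    [0.13,0.155,0],
  ],
  spin=[0,0,0,0,0],
  grip=[0,0,0,0,0],
)

```text
time_s: 1.83
tcp_pos: [0.369, 0.1723, 0.2479]
ee_rot: [[0.905, -0.425, 0.001], [-0.425, -0.905, 0.001], [0.0, -0.001, -1.0]]
wrist_force: [0.5, -0.8, -0.0]
gripper_width: 1.001
gripper_force: 0.0
```

Request:
servo_tool(
  slide=[
    [0.13,0.155,0],
    [0.13,0.155,0],
    [0.13,0.155,0],
    [0.13,0.155,0],
    [0.13,0.155,0],
  ],
  spin=[0,0,0,0,0],
  grip=[0,0,0,0,0],
)

```text
time_s: 2.25
tcp_pos: [0.4211, -0.0232, 0.2481]
ee_rot: [[0.905, -0.425, 0.001], [-0.425, -0.905, 0.0], [0.001, -0.001, -1.0]]
wrist_force: [-0.6, 0.7, -0.6]
gripper_width: 1.0
gripper_force: 0.0
```

Request:
servo_tool(
  slide=[
    [0.13,0.155,0],
    [0.13,0.155,0],
    [0.13,0.155,0],
    [0.13,0.155,0],
    [0.13,0.155,0],
  ],
  spin=[0,0,0,0,0],
  grip=[0,0,0,0,0],
)

```text
time_s: 2.67
tcp_pos: [0.4731, -0.2191, 0.2477]
ee_rot: [[0.905, -0.426, 0.001], [-0.426, -0.905, -0.0], [0.001, 0.0, -1.0]]
wrist_force: [0.7, 1.3, 0.1]
gripper_width: 1.002
gripper_force: 0.0
```

Request:
servo_tool(
  slide=[
    [0.057,0.071,0],
    [0.057,0.071,0],
    [0.057,0.071,0],
    [0.057,0.071,0],
    [0.057,0.071,0],
  ],
  spin=[-5,-5,-5,-5,-5],
  grip=[0,0,0,0,0],
)

```text
time_s: 3.08
tcp_pos: [0.4939, -0.305, 0.247]
ee_rot: [[0.938, -0.346, -0.001], [-0.346, -0.938, 0.001], [-0.001, -0.0, -1.0]]
wrist_force: [0.0, 0.7, 0.0]
gripper_width: 1.003
gripper_force: 0.0
```

```bash
cat >> h.py <<'E'
def to(xy,z,yaw,label=''):
    s=sense();R=s['ee_rot'];p=s['tcp_pos']
    y0=np.degrees(np.arctan2(R[1,0],R[0,0]))
    d=R.T@(np.array([*xy,z])-p); sp=-((yaw-y0+180)%360-180)
    print(label,'tcp',p.round(4),'yaw',y0.round(2),'j',np.round(s['joints'],1),'w',round(s['gripper_width'],3),'gf',round(float(s['gripper_force']),1),'F',np.round(s['wrist_force'],1),'t',s['time_s'])
    print('  slide',d.round(4),'spin',round(sp,2))
E
python3 - <<'E'
from h import *
to((.4940,-.3050),.149,-20)
E
```

```text
tcp [ 0.4939 -0.305   0.247 ] yaw -20.22 j [-15.7  17.8  -6.   -0.  -66.3  85.5] w 1.003 gf 0.0 F [0.  0.7 0. ] t 3.0833
  slide [0.0002 0.     0.098 ] spin -0.22
```

Request:
servo_tool(
  slide=[
    [0,0,0.03],
    [0,0,0.06],
    [0,0,0.085],
    [0,0,0.099],
    [0,0,0.099],
  ],
  spin=[0,0,0,0,0],
  grip=[0,0,0,0,0],
)

```text
time_s: 3.5
tcp_pos: [0.492, -0.3023, 0.1455]
ee_rot: [[0.939, -0.343, -0.007], [-0.343, -0.939, 0.003], [-0.007, -0.001, -1.0]]
wrist_force: [-1.1, -0.2, 0.0]
gripper_width: 0.999
gripper_force: 0.0
```

Request:
servo_tool(
  slide=[
    [0,0,0],
    [0,0,0],
    [0,0,0],
    [0,0,0],
    [0,0,0],
  ],
  spin=[0,0,0,0,0],
  grip=[0.3,0.4,0.45,0.5,0.6],
)

```text
time_s: 3.92
tcp_pos: [0.4947, -0.3049, 0.1497]
ee_rot: [[0.939, -0.344, 0.002], [-0.344, -0.939, -0.001], [0.002, -0.0, -1.0]]
wrist_force: [0.0, 0.1, 0.6]
gripper_width: 0.707
gripper_force: 0.0
```

Request:
servo_tool(
  slide=[
    [0,0,0],
    [0,0,0],
    [0,0,0],
    [0,0,0],
    [0,0,0],
  ],
  spin=[0,0,0,0,0],
  grip=[0.6,0.7,0.7,0.7,0.7],
)

```text
time_s: 4.33
tcp_pos: [0.4943, -0.3051, 0.1487]
ee_rot: [[0.939, -0.344, 0.0], [-0.344, -0.939, -0.0], [0.0, 0.0, -1.0]]
wrist_force: [-0.6, -0.6, 1.1]
gripper_width: 0.487
gripper_force: 30.0
```

Request:
servo_tool(
  slide=[
    [0,0,-0.01],
    [0,0,-0.03],
    [0,0,-0.05],
    [0,0,-0.07],
    [0,0,-0.08],
  ],
  spin=[0,0,0,0,0],
  grip=[0.7,0.7,0.7,0.7,0.7],
)

```text
time_s: 4.75
tcp_pos: [0.4951, -0.3052, 0.2315]
ee_rot: [[0.939, -0.344, 0.004], [-0.344, -0.939, -0.002], [0.004, 0.0, -1.0]]
wrist_force: [0.8, -0.6, -0.8]
gripper_width: 0.486
gripper_force: 30.0
```

```bash
python3 - <<'E'
from h import *
p=sense()['tcp_pos']
for n in('top','side'):
    c=snap(n,n+'1.png')
    W=world(c).reshape(-1,3);np.save(n+'1.npy',W)
    for t in('wrist_unit','battery','plain_bin'):
        print(n,t,[(np.round(r['point'],3),round(r['conf'],2)) for r in tip_of(t,n)])
    for nm,xy,r,z0,z1 in(('batt',(.493,-.307),.06,.1,.12),('plain',(.487,-.306),.08,.078,.095),('lip',(.487,-.306),.1,.045,.062)):
        P=W[(np.hypot(W[:,0]-xy[0],W[:,1]-xy[1])<r)&(W[:,2]>z0)&(W[:,2]<z1)]
        if len(P)>5: q=cv2.minAreaRect(P[:,:2].astype(np.float32));print(nm,len(P),np.round(q[0],4),np.round(q[1],4),round(q[2],1))
to((.5825,-.107),.25,-20)
E
```

```text
top wrist_unit [(array([ 0.496, -0.302,  0.189]), 0.65)]
top battery []
top plain_bin []
side wrist_unit [(array([ 0.628, -0.253, -0.003]), 0.76), (array([ 0.508, -0.198, -0.   ]), 0.58), (array([ 0.5  , -0.301,  0.186]), 0.47)]
side battery [(array([ 0.494, -0.307,  0.081]), 0.91)]
side plain_bin [(array([ 0.489, -0.305,  0.033]), 0.96)]
batt 503 [ 0.4909 -0.3102] [0.0548 0.0704] 69.8
plain 368 [ 0.4839 -0.3068] [0.0662 0.1099] 69.7
lip 456 [ 0.4842 -0.3085] [0.0664 0.1392] 67.1
 tcp [ 0.4937 -0.3046  0.2271] yaw -20.15 j [-15.7  18.6  -7.7  -0.  -63.8  85.6] w 0.487 gf 30.0 F [ 0.3  0.6 -1.8] t 5.15
  slide [ 0.0152 -0.2161 -0.0229] spin -0.15
```

View pics/side1.png

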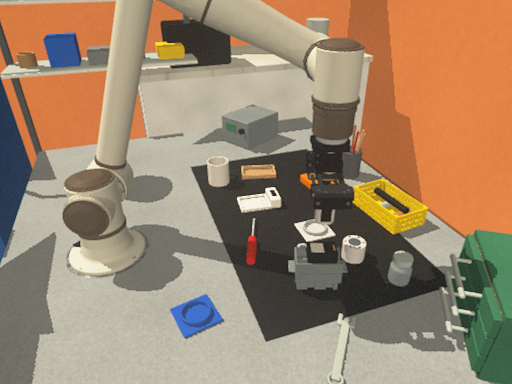

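The side view shows the wrist unit held in the jaws at (319,215) and the battery exposed at (320,250). I'll move to the stand.

Request:
servo_tool(
  slide=[
    [0.002,-0.025,0],
    [0.004,-0.055,0],
    [0.007,-0.085,0],
    [0.009,-0.115,0],
    [0.01,-0.145,0],
  ],
  spin=[0,0,0,0,0],
  grip=[0.7,0.7,0.7,0.7,0.7],
)

```text
time_s: 5.57
tcp_pos: [0.5538, -0.171, 0.2277]
ee_rot: [[0.939, -0.345, -0.001], [-0.345, -0.939, 0.0], [-0.001, 0.0, -1.0]]
wrist_force: [0.4, -0.1, -2.7]
gripper_width: 0.484
gripper_force: 30.0
```

Request:
servo_tool(
  slide=[
    [0.002,-0.03,0.01],
    [0.004,-0.055,0.035],
    [0.004,-0.0705,0.06],
    [0.004,-0.0705,0.085],
    [0.004,-0.0705,0.1],
  ],
  spin=[0,0,0,0,0],
  grip=[0.7,0.7,0.7,0.7,0.7],
)

```text
time_s: 5.98
tcp_pos: [0.5801, -0.106, 0.1248]
ee_rot: [[0.939, -0.343, -0.006], [-0.343, -0.939, 0.0], [-0.006, 0.002, -1.0]]
wrist_force: [-0.1, -0.7, -2.1]
gripper_width: 0.486
gripper_force: 30.0
```

```bash
python3 - <<'E'
from h import *
c=snap('side');W=world(c)
u,v=pix(c,(.5815,-.1075,.05))
cv2.imwrite('pics/s2.png',cv2.resize(c['pixels'][v-60:v+60,u-70:u+70],None,fx=5,fy=5,interpolation=2))
print([(np.round(r['point'],3),round(r['conf'],2)) for r in tip_of('wrist_unit','side')],[(np.round(r['point'],3),round(r['conf'],2)) for r in tip_of('stand','side')],)
to((.5815,-.1075),.046,-20)
E
```

```text
[(array([ 0.626, -0.251, -0.001]), 0.92), (array([ 0.585, -0.105,  0.087]), 0.64), (array([ 0.506, -0.198,  0.   ]), 0.52), (array([0.386, 0.276, 0.004]), 0.28)] [(array([ 0.584, -0.109, -0.001]), 0.79), (array([ 0.187, -0.315, -0.   ]), 0.64)]
 tcp [ 0.5807 -0.1074  0.1268] yaw -20.12 j [  5.2  25.2 -13.5   0.  -51.6  64.6] w 0.486 gf 30.0 F [ 0.7  0.4 -1.6] t 6.1333
  slide [ 0.0011 -0.0003  0.0808] spin -0.12
```

View pics/s2.png

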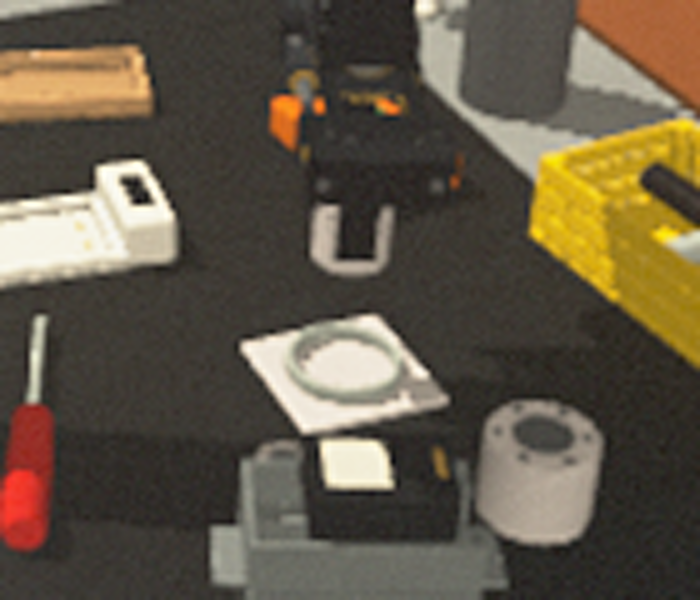

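The crop shows the wrist unit directly above the ring (centre about (345,362)). I'll lower it.

Request:
servo_tool(
  slide=[
    [0,0.001,0.02],
    [0.001,0.001,0.04],
    [0.001,0.001,0.055],
    [0.001,0.001,0.065],
    [0.001,0.001,0.07],
  ],
  spin=[0,0,0,0,0],
  grip=[0.7,0.7,0.7,0.7,0.7],
)

```text
time_s: 6.55
tcp_pos: [0.5824, -0.109, 0.0583]
ee_rot: [[0.939, -0.345, 0.0], [-0.345, -0.939, -0.0], [0.0, 0.0, -1.0]]
wrist_force: [-0.2, 0.8, -1.6]
gripper_width: 0.489
gripper_force: 30.0
```

Request:
servo_tool(
  slide=[
    [0,0,0.004],
    [0,0,0.007],
    [0,0,0.01],
    [0,0,0.012],
    [0,0,0.013],
  ],
  spin=[0,0,0,0,0],
  grip=[0.7,0.7,0.7,0.7,0.7],
)

```text
time_s: 6.97
tcp_pos: [0.5824, -0.1087, 0.0458]
ee_rot: [[0.939, -0.344, 0.001], [-0.344, -0.939, 0.0], [0.001, -0.0, -1.0]]
wrist_force: [-0.1, 0.3, -1.4]
gripper_width: 0.489
gripper_force: 30.0
```

```bash
python3 - <<'E'
from h import *
to((.5815,-.1075),.046,-20)
E
```

```text
tcp [ 0.5824 -0.1087  0.0458] yaw -20.14 j [  5.1  31.1 -17.6   0.  -41.3  64.8] w 0.489 gf 30.0 F [-0.1  0.3 -1.4] t 6.9667
  slide [-0.0013 -0.0008 -0.0002] spin -0.14
```

Request:
servo_tool(
  slide=[
    [0,0,0.0005],
    [0,0,0.001],
    [0,0,0.0015],
    [0,0,0.002],
    [0,0,0.002],
  ],
  spin=[0,0,0,0,0],
  grip=[0.7,0.7,0.7,0.7,0.7],
)

```text
time_s: 7.38
tcp_pos: [0.5824, -0.1087, 0.0447]
ee_rot: [[0.939, -0.344, 0.001], [-0.344, -0.939, -0.0], [0.001, -0.0, -1.0]]
wrist_force: [-2.2, 0.8, 5.2]
gripper_width: 0.487
gripper_force: 30.0
```

Request:
servo_tool(
  slide=[
    [0,0,0],
    [0,0,0],
    [0,0,0],
    [0,0,0],
    [0,0,0],
  ],
  spin=[0,0,0,0,0],
  grip=[0.4,0.3,0.2,0.2,0.2],
)

```text
time_s: 7.8
tcp_pos: [0.5823, -0.1087, 0.0434]
ee_rot: [[0.939, -0.344, -0.0], [-0.344, -0.939, -0.0], [-0.0, 0.0, -1.0]]
wrist_force: [0.1, -0.8, 0.5]
gripper_width: 0.76
gripper_force: 0.0
```

Request:
servo_tool(
  slide=[
    [0,0,-0.01],
    [0,0,-0.04],
    [0,0,-0.08],
    [0,0,-0.12],
    [0,0,-0.15],
  ],
  spin=[0,0,0,0,0],
  grip=[0.2,0,0,0,0],
)

```text
time_s: 8.22
tcp_pos: [0.5831, -0.1089, 0.198]
ee_rot: [[0.939, -0.344, 0.004], [-0.344, -0.939, -0.001], [0.004, -0.001, -1.0]]
wrist_force: [1.1, -0.0, -0.3]
gripper_width: 0.973
gripper_force: 0.0
```

```bash
python3 - <<'E'
from h import *
c=snap('side')
print([(np.round(r['point'],3),round(r['conf'],2)) for r in tip_of('wrist_unit','side')],[(np.round(r['point'],3),round(r['conf'],2)) for r in tip_of('stand','side')],[(np.round(r['point'],3),round(r['conf'],2)) for r in tip_of('battery','side')],)
to((.4935,-.3075),.118,-20)
E
```

```text
[(array([ 0.631, -0.252, -0.003]), 0.87), (array([ 0.587, -0.106,  0.005]), 0.52)] [(array([ 0.587, -0.109, -0.002]), 0.84), (array([ 0.184, -0.317, -0.003]), 0.77)] [(array([ 0.494, -0.31 ,  0.082]), 0.57)]
 tcp [ 0.5824 -0.1085  0.1951] yaw -20.15 j [  5.1  21.2  -8.8  -0.  -59.9  64.8] w 0.995 gf 0.0 F [ 0.  -0.1 -0.9] t 8.4167
  slide [-0.0151  0.2175  0.0768] spin -0.15
```

Request:
servo_tool(
  slide=[
    [-0.003,0.04,0],
    [-0.006,0.08,0],
    [-0.009,0.12,0],
    [-0.012,0.16,0],
    [-0.015,0.2,0],
  ],
  spin=[0,0,0,0,0],
  grip=[0,0,0,0,0],
)

```text
time_s: 8.83
tcp_pos: [0.4973, -0.2923, 0.1918]
ee_rot: [[0.939, -0.344, -0.004], [-0.344, -0.939, 0.001], [-0.004, 0.0, -1.0]]
wrist_force: [-0.0, -0.2, -0.6]
gripper_width: 0.999
gripper_force: 0.0
```

Request:
servo_tool(
  slide=[
    [0,0.018,0],
    [0,0.018,0.025],
    [0,0.018,0.05],
    [0,0.018,0.07],
    [0,0.018,0.076],
  ],
  spin=[0,0,0,0,0],
  grip=[0,0,0,0,0],
)

```text
time_s: 9.25
tcp_pos: [0.4896, -0.3072, 0.1125]
ee_rot: [[0.938, -0.346, -0.01], [-0.346, -0.938, 0.004], [-0.01, -0.0, -1.0]]
wrist_force: [-0.6, -0.4, -0.1]
gripper_width: 1.004
gripper_force: 0.0
```

Request:
servo_tool(
  slide=[
    [0,0,0],
    [0,0,0],
    [0,0,0],
    [0,0,0],
    [0,0,0],
  ],
  spin=[0,0,0,0,0],
  grip=[0.1,0.2,0.3,0.4,0.5],
)

```text
time_s: 9.67
tcp_pos: [0.4937, -0.3082, 0.1188]
ee_rot: [[0.939, -0.344, 0.002], [-0.344, -0.939, -0.001], [0.002, -0.0, -1.0]]
wrist_force: [0.1, -0.5, -0.7]
gripper_width: 0.71
gripper_force: 0.0
```

Request:
servo_tool(
  slide=[
    [0,0,0],
    [0,0,0],
    [0,0,0],
    [0,0,0],
    [0,0,0],
  ],
  spin=[0,0,0,0,0],
  grip=[0.6,0.6,0.6,0.6,0.6],
)

```text
time_s: 10.08
tcp_pos: [0.4935, -0.3081, 0.1183]
ee_rot: [[0.939, -0.344, 0.001], [-0.344, -0.939, -0.0], [0.001, -0.0, -1.0]]
wrist_force: [0.5, 2.8, 5.5]
gripper_width: 0.592
gripper_force: 30.0
```

Request:
servo_tool(
  slide=[
    [0,0,-0.005],
    [0,0,-0.01],
    [0,0,-0.025],
    [0,0,-0.045],
    [0,0,-0.06],
  ],
  spin=[0,0,0,0,0],
  grip=[0.6,0.6,0.6,0.6,0.6],
)

```text
time_s: 10.5
tcp_pos: [0.4928, -0.3084, 0.1782]
ee_rot: [[0.939, -0.344, -0.001], [-0.344, -0.939, -0.0], [-0.001, 0.0, -1.0]]
wrist_force: [-0.0, 0.1, -2.0]
gripper_width: 0.594
gripper_force: 30.0
```

```bash
python3 - <<'E'
from h import *
for n in('top','side'):
    c=snap(n,n+'3.png')
    W=world(c).reshape(-1,3)
    for t in('battery','plain_bin','wrist_unit','stand'):
        print(n,t,[(np.round(r['point'],3),round(r['conf'],2)) for r in tip_of(t,n)])
to((.456,.0895),.18,-5.5)
E
```

```text
top battery [(array([ 0.493, -0.308,  0.141]), 0.68), (array([ 0.582, -0.108,  0.004]), 0.43)]
top plain_bin []
top wrist_unit [(array([ 0.581, -0.108,  0.008]), 0.51), (array([ 0.582, -0.107,  0.004]), 0.25)]
top stand [(array([ 0.581, -0.105,  0.   ]), 0.75), (array([0.386, 0.278, 0.002]), 0.65)]
side battery [(array([ 0.492, -0.309,  0.141]), 0.71)]
side plain_bin [(array([ 0.488, -0.305,  0.037]), 0.77)]
side wrist_unit [(array([ 0.507, -0.2  , -0.001]), 0.56), (array([ 0.628, -0.253, -0.005]), 0.56)]
side stand [(array([ 0.186, -0.316, -0.002]), 0.75), (array([ 0.584, -0.11 , -0.003]), 0.68)]
 tcp [ 0.4926 -0.3081  0.1765] yaw -20.15 j [-16.1  21.3 -11.6  -0.  -57.2  85.9] w 0.595 gf 30.0 F [ 0.9  0.2 -1.6] t 11.0
  slide [-0.1713 -0.3606 -0.0032] spin -14.65
```

View pics/side3.png

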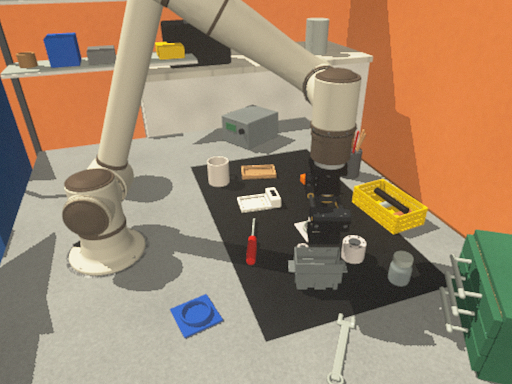

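The side view shows the battery held at (325,225), the bins still in place at (316,265), and the wrist unit gone from the stack. I'll carry the battery to the cradle.

Request:
servo_tool(
  slide=[
    [-0.01,-0.02,0],
    [-0.022,-0.045,0],
    [-0.034,-0.07,0],
    [-0.046,-0.095,0],
    [-0.057,-0.12,0],
  ],
  spin=[0,0,0,0,0],
  grip=[0.6,0.6,0.6,0.6,0.6],
)

```text
time_s: 11.42
tcp_pos: [0.4803, -0.1748, 0.1772]
ee_rot: [[0.939, -0.345, -0.001], [-0.345, -0.939, 0.0], [-0.001, 0.0, -1.0]]
wrist_force: [0.0, 0.9, -1.7]
gripper_width: 0.593
gripper_force: 30.0
```

Request:
servo_tool(
  slide=[
    [-0.013,-0.026,0],
    [-0.026,-0.052,0],
    [-0.038,-0.078,0],
    [-0.049,-0.104,0],
    [-0.06,-0.128,0],
  ],
  spin=[0,0,0,0,0],
  grip=[0.6,0.6,0.6,0.6,0.6],
)

```text
time_s: 11.83
tcp_pos: [0.4683, -0.0336, 0.1775]
ee_rot: [[0.939, -0.344, -0.0], [-0.344, -0.939, -0.0], [-0.0, 0.0, -1.0]]
wrist_force: [0.7, 0.5, -1.4]
gripper_width: 0.591
gripper_force: 30.0
```

Request:
servo_tool(
  slide=[
    [-0.013,-0.026,0],
    [-0.026,-0.052,0],
    [-0.04,-0.078,0],
    [-0.05,-0.1,0],
    [-0.055,-0.112,0],
  ],
  spin=[-3,-6,-9,-12,-14.6],
  grip=[0.6,0.6,0.6,0.6,0.6],
)

```text
time_s: 12.25
tcp_pos: [0.4553, 0.0913, 0.1776]
ee_rot: [[0.996, -0.092, 0.0], [-0.092, -0.996, 0.0], [0.0, -0.0, -1.0]]
wrist_force: [-0.0, 0.0, -2.2]
gripper_width: 0.593
gripper_force: 30.0
```

Request:
servo_tool(
  slide=[
    [0,0,0.02],
    [0,0,0.045],
    [0,0,0.065],
    [0,0,0.08],
    [0,0,0.085],
  ],
  spin=[0,0,0,0,0],
  grip=[0.6,0.6,0.6,0.6,0.6],
)

```text
time_s: 12.67
tcp_pos: [0.454, 0.0884, 0.0902]
ee_rot: [[0.995, -0.097, -0.005], [-0.097, -0.995, -0.002], [-0.004, 0.003, -1.0]]
wrist_force: [-0.6, 0.3, -1.4]
gripper_width: 0.594
gripper_force: 30.0
```

```bash
python3 - <<'E'
from h import *
c=snap('side');u,v=pix(c,(.456,.09,.05))
cv2.imwrite('pics/s4.png',cv2.resize(c['pixels'][v-50:v+50,u-60:u+60],None,fx=5,fy=5,interpolation=2))
for n in('side','top'):
  if n=='top':capture(n)
  for t in('battery','cradle'): print(n,t,[(np.round(r['point'],3),round(r['conf'],2)) for r in tip_of(t,n)])
to((.456,.0895),.040,-5.5)
E
```

```text
side battery [(array([0.457, 0.088, 0.054]), 0.47)]
side cradle [(array([ 0.453,  0.092, -0.003]), 0.86)]
top battery [(array([0.457, 0.092, 0.055]), 0.46), (array([ 0.583, -0.108,  0.003]), 0.2)]
top cradle [(array([0.454, 0.088, 0.001]), 0.73)]
 tcp [0.4564 0.0894 0.0936] yaw -5.54 j [ 31.2  17.2 -33.2   0.  -39.4  53.3] w 0.59 gf 30.0 F [ 0.2 -0.2 -1.4] t 12.9667
  slide [-0.0005  0.      0.0536] spin -0.04
```

View pics/s4.png

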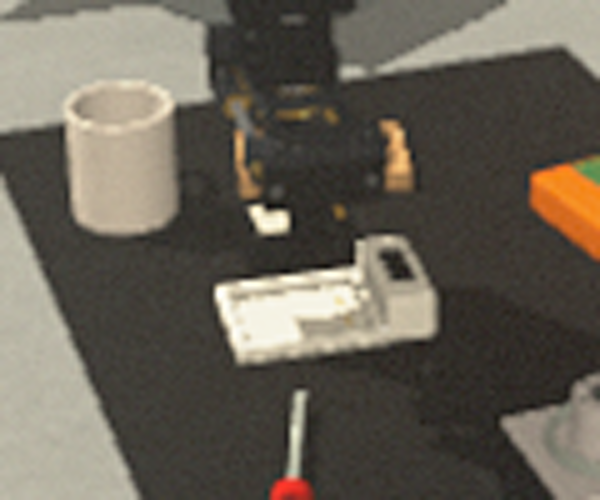

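The crop shows the battery above the cradle seat, about (300,325), aligned with it. I'll lower it with a 2 mm shift in -x.

Request:
servo_tool(
  slide=[
    [-0.001,0,0.015],
    [-0.002,0,0.03],
    [-0.002,0,0.04],
    [-0.002,0,0.045],
    [-0.002,0,0.048],
  ],
  spin=[0,0,0,0,0],
  grip=[0.6,0.6,0.6,0.6,0.6],
)

```text
time_s: 13.38
tcp_pos: [0.4539, 0.0894, 0.0447]
ee_rot: [[0.995, -0.096, 0.001], [-0.096, -0.995, 0.0], [0.001, -0.0, -1.0]]
wrist_force: [-0.9, -0.3, -1.7]
gripper_width: 0.592
gripper_force: 30.0
```

Request:
servo_tool(
  slide=[
    [0,0,0.001],
    [0,0,0.002],
    [0,0,0.003],
    [0,0,0.0045],
    [0,0,0.0055],
  ],
  spin=[0,0,0,0,0],
  grip=[0.6,0.6,0.6,0.6,0.6],
)

```text
time_s: 13.8
tcp_pos: [0.454, 0.0895, 0.0402]
ee_rot: [[0.995, -0.096, 0.001], [-0.096, -0.995, 0.0], [0.001, -0.0, -1.0]]
wrist_force: [-6.0, 2.2, 17.3]
gripper_width: 0.596
gripper_force: 30.0
```

Request:
servo_tool(
  slide=[
    [0,0,-0.0005],
    [0,0,-0.001],
    [0,0,-0.001],
    [0,0,-0.001],
    [0,0,-0.001],
  ],
  spin=[0,0,0,0,0],
  grip=[0.5,0.3,0.2,0.1,0.1],
)

```text
time_s: 14.22
tcp_pos: [0.4537, 0.0893, 0.0401]
ee_rot: [[0.995, -0.097, 0.0], [-0.097, -0.995, 0.0], [0.0, -0.0, -1.0]]
wrist_force: [0.6, -1.1, 0.5]
gripper_width: 0.811
gripper_force: 0.0
```

Request:
servo_tool(
  slide=[
    [0,0,-0.01],
    [0,0,-0.04],
    [0,0,-0.07],
    [0,0,-0.1],
    [0,0,-0.13],
  ],
  spin=[0,0,0,0,0],
  grip=[0.1,0,0,0,0],
)

```text
time_s: 14.63
tcp_pos: [0.4532, 0.089, 0.1714]
ee_rot: [[0.995, -0.097, -0.0], [-0.097, -0.995, -0.0], [-0.0, 0.0, -1.0]]
wrist_force: [0.4, 0.8, 0.5]
gripper_width: 0.987
gripper_force: 0.0
```

```bash
python3 - <<'E'
from h import *
for n in('top','side'):
    c=snap(n); W=world(c).reshape(-1,3)
    for t in('battery','cradle','plain_bin','lipped_bin','base'):
        print(n,t,[(np.round(r['point'],3),round(r['conf'],2)) for r in tip_of(t,n)])
    for nm,xy,r,z0,z1 in(('batt',(.456,.0895),.06,.025,.04),('plain',(.487,-.306),.08,.078,.095),('lip',(.487,-.306),.1,.045,.062)):
        P=W[(np.hypot(W[:,0]-xy[0],W[:,1]-xy[1])<r)&(W[:,2]>z0)&(W[:,2]<z1)]
        if len(P)>5: q=cv2.minAreaRect(P[:,:2].astype(np.float32));print(nm,len(P),np.round(q[0],4),np.round(q[1],4),round(q[2],1))
    if n=='top':
        u,v=pix(c,(.487,-.306,.08)); cv2.imwrite('pics/t5.png',cv2.resize(c['pixels'][v-35:v+35,u-40:u+40],None,fx=8,fy=8,interpolation=2))
to((.487,-.306),.17,-20)
E
```

```text
top battery [(array([0.452, 0.094, 0.002]), 0.67)]
top cradle [(array([0.458, 0.089, 0.001]), 0.86), (array([ 0.584, -0.108,  0.003]), 0.57)]
top plain_bin [(array([ 0.486, -0.304,  0.03 ]), 0.7)]
top lipped_bin [(array([0.386, 0.274, 0.002]), 0.74)]
top base []
batt 339 [0.4684 0.088 ] [0.053 0.094] 81.2
plain 260 [ 0.4897 -0.304 ] [0.0652 0.1127] 69.4
lip 570 [ 0.4898 -0.3028] [0.0634 0.1408] 70.8
side battery [(array([0.454, 0.09 , 0.008]), 0.78), (array([ 0.694, -0.37 ,  0.001]), 0.75)]
side cradle [(array([ 0.454,  0.09 , -0.   ]), 0.88), (array([ 0.588, -0.107,  0.01 ]), 0.59)]
side plain_bin [(array([ 0.486, -0.306,  0.031]), 0.94)]
side lipped_bin [(array([ 0.491, -0.305,  0.002]), 0.64)]
side base [(array([ 0.541,  0.287, -0.001]), 0.92)]
batt 256 [0.4656 0.0874] [0.0676 0.0989] 83.1
plain 373 [ 0.4841 -0.3065] [0.0678 0.1101] 70.1
lip 697 [ 0.4843 -0.3067] [0.0668 0.1394] 69.2
 tcp [0.4533 0.0891 0.1693] yaw -5.54 j [ 31.4  10.8 -28.1  -0.  -51.2  53.1] w 1.0 gf 0.0 F [ 0.2 -0.1  1. ] t 15.2333
  slide [ 0.0717  0.39   -0.0004] spin 14.46
```

View pics/t5.png

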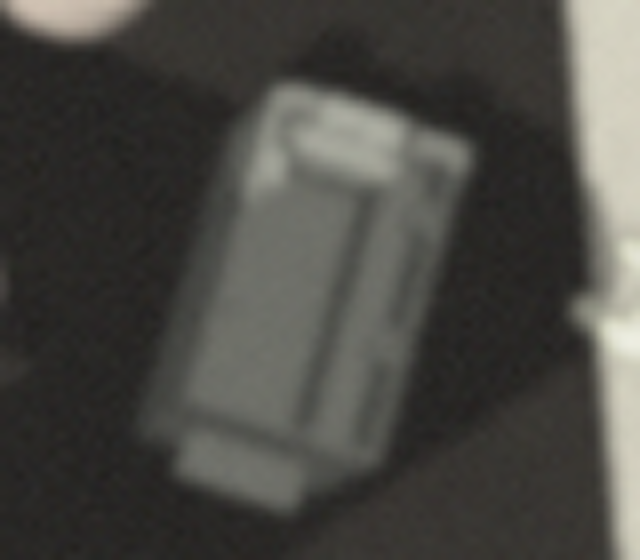

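The crop shows the empty nested bins, with the lower lip at (240,475). The yaw is about -20°. I'll go and grip the plain bin.

Request:
servo_tool(
  slide=[
    [0.007,0.039,0],
    [0.014,0.078,0],
    [0.021,0.117,0],
    [0.029,0.156,0],
    [0.036,0.195,0],
  ],
  spin=[0,0,0,0,0],
  grip=[0,0,0,0,0],
)

```text
time_s: 15.65
tcp_pos: [0.4705, -0.11, 0.1699]
ee_rot: [[0.995, -0.096, -0.0], [-0.096, -0.995, -0.0], [-0.0, 0.0, -1.0]]
wrist_force: [0.9, 0.2, -0.2]
gripper_width: 0.999
gripper_force: 0.0
```

Request:
servo_tool(
  slide=[
    [0.007,0.039,0],
    [0.014,0.078,0],
    [0.021,0.117,0],
    [0.029,0.156,0],
    [0.0355,0.195,0],
  ],
  spin=[3,6,9,12,14.6],
  grip=[0,0,0,0,0],
)

```text
time_s: 16.07
tcp_pos: [0.487, -0.308, 0.1696]
ee_rot: [[0.938, -0.347, -0.001], [-0.347, -0.938, 0.0], [-0.001, 0.0, -1.0]]
wrist_force: [1.9, 0.6, 0.5]
gripper_width: 0.998
gripper_force: 0.0
```

Request:
servo_tool(
  slide=[
    [0,0,0.02],
    [0,0,0.035],
    [0,0,0.05],
    [0,0,0.058],
    [0,0,0.062],
  ],
  spin=[0,0,0,0,0],
  grip=[0,0,0,0,0],
)

```text
time_s: 16.48
tcp_pos: [0.4862, -0.3057, 0.1063]
ee_rot: [[0.939, -0.345, -0.003], [-0.345, -0.939, 0.001], [-0.003, 0.0, -1.0]]
wrist_force: [-0.8, 0.3, -0.1]
gripper_width: 1.003
gripper_force: 0.0
```

```bash
python3 - <<'E'
from h import *
to((.487,-.3055),.087,-20.1)
E
```

```text
tcp [ 0.4862 -0.3057  0.1063] yaw -20.16 j [-16.   25.2 -17.1  -0.  -47.9  85.9] w 1.003 gf 0.0 F [-0.8  0.3 -0.1] t 16.4833
  slide [ 0.0007 -0.0004  0.0193] spin -0.06
```

Request:
servo_tool(
  slide=[
    [0,0,0.007],
    [0,0,0.013],
    [0,0,0.018],
    [0,0,0.021],
    [0,0,0.021],
  ],
  spin=[0,0,0,0,0],
  grip=[0,0,0,0.05,0.1],
)

```text
time_s: 16.9
tcp_pos: [0.4869, -0.3056, 0.0866]
ee_rot: [[0.939, -0.344, -0.001], [-0.344, -0.939, 0.0], [-0.001, -0.0, -1.0]]
wrist_force: [-0.6, -0.8, 0.6]
gripper_width: 0.939
gripper_force: 0.0
```

Request:
servo_tool(
  slide=[
    [0,0,0],
    [0,0,0],
    [0,0,0],
    [0,0,0],
    [0,0,0],
  ],
  spin=[0,0,0,0,0],
  grip=[0.2,0.25,0.3,0.4,0.4],
)

```text
time_s: 17.32
tcp_pos: [0.4874, -0.3059, 0.0875]
ee_rot: [[0.939, -0.344, 0.001], [-0.344, -0.939, -0.0], [0.001, -0.0, -1.0]]
wrist_force: [0.0, 0.7, 1.2]
gripper_width: 0.731
gripper_force: 30.0
```

Request:
servo_tool(
  slide=[
    [0,0,0],
    [0,0,-0.005],
    [0,0,-0.012],
    [0,0,-0.02],
    [0,0,-0.03],
  ],
  spin=[0,0,0,0,0],
  grip=[0.5,0.5,0.5,0.5,0.5],
)

```text
time_s: 17.73
tcp_pos: [0.4867, -0.3058, 0.1175]
ee_rot: [[0.939, -0.344, -0.001], [-0.344, -0.939, 0.0], [-0.001, -0.0, -1.0]]
wrist_force: [0.2, 0.2, -1.8]
gripper_width: 0.738
gripper_force: 30.0
```

Request:
servo_tool(
  slide=[
    [0,0,-0.01],
    [0,0,-0.02],
    [0,0,-0.035],
    [0,0,-0.05],
    [0,0,-0.06],
  ],
  spin=[0,0,0,0,0],
  grip=[0.5,0.5,0.5,0.5,0.5],
)

```text
time_s: 18.15
tcp_pos: [0.4877, -0.3061, 0.1795]
ee_rot: [[0.939, -0.344, 0.003], [-0.344, -0.939, -0.001], [0.003, 0.0, -1.0]]
wrist_force: [1.0, -0.2, -2.4]
gripper_width: 0.735
gripper_force: 30.0
```

```bash
python3 - <<'E'
from h import *
for n in('side','top'):
    c=snap(n,n+'6.png'); W=world(c).reshape(-1,3)
    for t in('plain_bin','lipped_bin','base'):
        print(n,t,[(np.round(r['point'],3),round(r['conf'],2)) for r in tip_of(t,n)])
    for nm,xy,r,z0,z1 in(('plain',(.487,-.306),.08,.168,.183),('lip',(.487,-.306),.1,.045,.062)):
        P=W[(np.hypot(W[:,0]-xy[0],W[:,1]-xy[1])<r)&(W[:,2]>z0)&(W[:,2]<z1)]
        if len(P)>5: q=cv2.minAreaRect(P[:,:2].astype(np.float32));print(nm,len(P),np.round(q[0],4),np.round(q[1],4),round(q[2],1))
to((.54,.288),.2,-14.1)
E
```

```text
side plain_bin [(array([ 0.488, -0.304,  0.126]), 0.61)]
side lipped_bin []
side base [(array([ 0.542,  0.288, -0.003]), 0.63), (array([0.386, 0.277, 0.002]), 0.61)]
plain 293 [ 0.4799 -0.3156] [0.0664 0.1201] 55.9
lip 591 [ 0.4846 -0.3058] [0.0685 0.1395] 69.2
top plain_bin [(array([ 0.487, -0.303,  0.118]), 0.8)]
top lipped_bin []
top base [(array([0.538, 0.286, 0.   ]), 0.6)]
plain 71 [ 0.4531 -0.3219] [0.0176 0.0587] 56.5
 tcp [ 0.4865 -0.3057  0.176 ] yaw -20.15 j [-16.   20.7 -12.6  -0.  -56.8  85.9] w 0.733 gf 30.0 F [-0.8  0.5 -2.6] t 18.55
  slide [-0.1544 -0.5757 -0.0237] spin -6.05
```

View pics/side6.png

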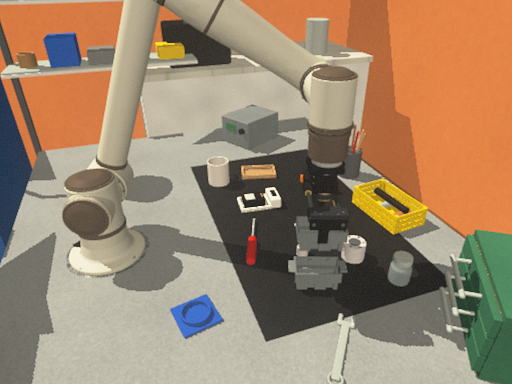

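The side view shows the plain bin held upright at about (318,230), with the lipped bin still on the bench at (316,272). I'll carry the plain bin to the base.

Request:
servo_tool(
  slide=[
    [-0.006,-0.022,0],
    [-0.013,-0.05,0],
    [-0.022,-0.082,0],
    [-0.03,-0.113,0],
    [-0.0385,-0.144,0],
  ],
  spin=[0,0,0,0,0],
  grip=[0.5,0.5,0.5,0.5,0.5],
)

```text
time_s: 18.97
tcp_pos: [0.5002, -0.1561, 0.1764]
ee_rot: [[0.939, -0.345, -0.001], [-0.345, -0.939, 0.0], [-0.001, 0.0, -1.0]]
wrist_force: [-0.3, 0.1, -1.0]
gripper_width: 0.728
gripper_force: 30.0
```

Request:
servo_tool(
  slide=[
    [-0.008,-0.031,0],
    [-0.016,-0.062,0],
    [-0.024,-0.093,0],
    [-0.033,-0.124,0],
    [-0.041,-0.154,0],
  ],
  spin=[0,0,0,0,0],
  grip=[0.5,0.5,0.5,0.5,0.5],
)

```text
time_s: 19.38
tcp_pos: [0.5146, 0.0029, 0.1766]
ee_rot: [[0.939, -0.344, -0.001], [-0.344, -0.939, -0.0], [-0.001, 0.001, -1.0]]
wrist_force: [0.8, -0.6, -1.9]
gripper_width: 0.728
gripper_force: 30.0
```

Request:
servo_tool(
  slide=[
    [-0.008,-0.031,0],
    [-0.016,-0.062,0],
    [-0.024,-0.093,0],
    [-0.033,-0.124,0],
    [-0.041,-0.154,0],
  ],
  spin=[0,0,0,0,0],
  grip=[0.5,0.5,0.5,0.5,0.5],
)

```text
time_s: 19.8
tcp_pos: [0.5292, 0.1616, 0.1764]
ee_rot: [[0.939, -0.344, -0.001], [-0.344, -0.939, -0.001], [-0.001, 0.001, -1.0]]
wrist_force: [1.2, -0.7, -1.6]
gripper_width: 0.731
gripper_force: 30.0
```

Request:
servo_tool(
  slide=[
    [-0.008,-0.031,0],
    [-0.016,-0.062,0],
    [-0.024,-0.09,0],
    [-0.03,-0.113,0],
    [-0.033,-0.124,0],
  ],
  spin=[-2,-4,-6,-6,-6],
  grip=[0.5,0.5,0.5,0.5,0.5],
)

```text
time_s: 20.22
tcp_pos: [0.5413, 0.2906, 0.176]
ee_rot: [[0.97, -0.242, -0.0], [-0.242, -0.97, -0.0], [-0.0, 0.0, -1.0]]
wrist_force: [0.1, -0.2, -1.6]
gripper_width: 0.734
gripper_force: 30.0
```

Request:
servo_tool(
  slide=[
    [0,0,0.015],
    [0,0,0.035],
    [0,0,0.055],
    [0,0,0.07],
    [0,0,0.075],
  ],
  spin=[0,0,0,0,0],
  grip=[0.5,0.5,0.5,0.5,0.5],
)

```text
time_s: 20.63
tcp_pos: [0.5396, 0.2861, 0.0986]
ee_rot: [[0.969, -0.245, -0.005], [-0.245, -0.969, -0.004], [-0.004, 0.005, -1.0]]
wrist_force: [-0.5, -0.2, -2.0]
gripper_width: 0.733
gripper_force: 30.0
```

```bash
python3 - <<'E'
from h import *
c=snap('side');u,v=pix(c,(.541,.288,.05))
cv2.imwrite('pics/s7.png',cv2.resize(c['pixels'][v-45:v+45,u-60:u+60],None,fx=5,fy=5,interpolation=2))
for n in('side','top'):
  if n=='top':capture(n)
  for t in('plain_bin','base','lipped_bin'): print(n,t,[(np.round(r['point'],3),round(r['conf'],2)) for r in tip_of(t,n)])
to((.541,.288),.061,-14.1)
E
```

```text
side plain_bin [(array([0.537, 0.288, 0.047]), 0.91)]
side base [(array([0.541, 0.287, 0.002]), 0.76)]
side lipped_bin [(array([ 0.488, -0.304, -0.001]), 0.75)]
top plain_bin [(array([0.541, 0.288, 0.047]), 0.57)]
top base [(array([ 0.542,  0.29 , -0.003]), 0.55)]
top lipped_bin [(array([ 0.486, -0.306,  0.001]), 0.7)]
 tcp [0.5418 0.2881 0.1032] yaw -14.14 j [ 43.1  28.5 -11.7   0.  -49.7  32.8] w 0.73 gf 30.0 F [ 0.6  0.4 -0.4] t 21.0333
  slide [-0.0008  0.0004  0.0422] spin -0.04
```

View pics/s7.png

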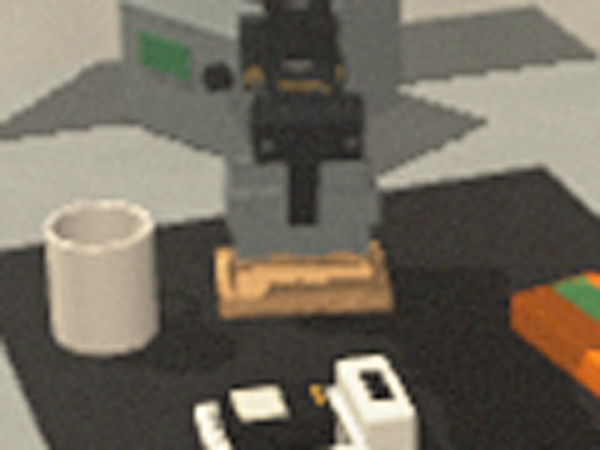

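The crop shows the plain bin centred over the wooden base (bin at about (302,210), base at (305,280)). The battery sits in the cradle at lower middle. I'll lower the bin.

Request:
servo_tool(
  slide=[
    [0,0,0.01],
    [0,0,0.02],
    [0,0,0.029],
    [0,0,0.034],
    [0,0,0.037],
  ],
  spin=[0,0,0,0,0],
  grip=[0.5,0.5,0.5,0.5,0.5],
)

```text
time_s: 21.45
tcp_pos: [0.5406, 0.2872, 0.0632]
ee_rot: [[0.97, -0.244, -0.002], [-0.244, -0.97, -0.002], [-0.002, 0.002, -1.0]]
wrist_force: [-0.2, -1.8, -2.1]
gripper_width: 0.733
gripper_force: 30.0
```

Request:
servo_tool(
  slide=[
    [0,0,0.001],
    [0,0,0.002],
    [0,0,0.003],
    [0,0,0.004],
    [0,0,0.0045],
  ],
  spin=[0,0,0,0,0],
  grip=[0.5,0.5,0.5,0.5,0.5],
)

```text
time_s: 21.87
tcp_pos: [0.5416, 0.288, 0.0615]
ee_rot: [[0.97, -0.244, 0.001], [-0.244, -0.97, 0.0], [0.001, -0.001, -1.0]]
wrist_force: [-1.3, -0.1, 4.6]
gripper_width: 0.735
gripper_force: 30.0
```

Request:
servo_tool(
  slide=[
    [0,0,0],
    [0,0,0],
    [0,0,0],
    [0,0,0],
    [0,0,0],
  ],
  spin=[0,0,0,0,0],
  grip=[0.2,0.1,0,0,0],
)

```text
time_s: 22.28
tcp_pos: [0.5413, 0.2878, 0.0605]
ee_rot: [[0.97, -0.244, 0.0], [-0.244, -0.97, 0.0], [0.0, -0.0, -1.0]]
wrist_force: [-0.2, 0.6, -0.2]
gripper_width: 0.971
gripper_force: 0.0
```

Request:
servo_tool(
  slide=[
    [0,0,-0.01],
    [0,0,-0.04],
    [0,0,-0.07],
    [0,0,-0.1],
    [0,0,-0.12],
  ],
  spin=[0,0,0,0,0],
  grip=[0,0,0,0,0],
)

```text
time_s: 22.7
tcp_pos: [0.5423, 0.2883, 0.1848]
ee_rot: [[0.97, -0.244, 0.004], [-0.244, -0.97, 0.003], [0.004, -0.004, -1.0]]
wrist_force: [-0.0, 0.2, 0.7]
gripper_width: 0.998
gripper_force: 0.0
```

Request:
servo_tool(
  slide=[
    [0.03,0.14,0],
    [0.03,0.14,0],
    [0.03,0.14,0],
    [0.03,0.14,0],
    [0.03,0.14,0],
  ],
  spin=[0,0,0,0,0],
  grip=[0,0,0,0,0],
)

```text
time_s: 23.12
tcp_pos: [0.5354, 0.1411, 0.1816]
ee_rot: [[0.969, -0.248, -0.0], [-0.248, -0.969, -0.0], [-0.0, 0.0, -1.0]]
wrist_force: [0.5, -0.0, 0.3]
gripper_width: 0.999
gripper_force: 0.0
```

```bash
cat > fit.py <<'E'
from h import *
def meas(reps=3):
  for n in('top','side'):
    A={}
    for k in range(reps):
        c=snap(n); W=world(c).reshape(-1,3)
        for nm,xy,r,z0,z1 in(('plainrim',(.541,.288),.09,.05,.068),('base',(.541,.288),.09,.012,.022),('lip',(.487,-.306),.1,.045,.062),('lipall',(.487,-.306),.1,.028,.062)):
            P=W[(np.hypot(W[:,0]-xy[0],W[:,1]-xy[1])<r)&(W[:,2]>z0)&(W[:,2]<z1)]
            if len(P)>5: q=cv2.minAreaRect(P[:,:2].astype(np.float32));A.setdefault(nm,[]).append([*q[0],*q[1],q[2],np.median(P[:,2])])
        for t in('plain_bin','lipped_bin'):
            for r in tip_of(t,n)[:1]: A.setdefault(t,[]).append(r['point'])
    for k in A: print(n,k,np.mean(A[k],0).round(4),np.std(A[k],0).round(4))
    cv2.imwrite('pics/%s_last.png'%n,c['pixels'])
E
python3 - <<'E'
from fit import *
meas()
to((.487,-.3057),.18,-20.1)
import cv2
c=cv2.imread('pics/top_last.png')
a=cv2.resize(c[130:200,105:185],None,fx=5,fy=5,interpolation=2);b=cv2.resize(c[140:210,325:405],None,fx=5,fy=5,interpolation=2)
cv2.imwrite('pics/t8.png',np.hstack([a,b]))
E
```

```text
top plainrim [5.3940e-01 2.9000e-01 6.5900e-02 1.0210e-01 7.6138e+01 5.7300e-02] [0.0032 0.0009 0.0005 0.0067 0.149  0.0002]
top base [5.4280e-01 2.8900e-01 8.0100e-02 1.2560e-01 7.5411e+01 1.5300e-02] [1.000e-04 3.000e-04 5.000e-04 2.000e-04 2.104e-01 0.000e+00]
top lip [ 4.8940e-01 -3.0390e-01  6.4800e-02  1.4070e-01  6.9706e+01  5.2800e-02] [3.000e-04 2.000e-04 1.000e-04 3.000e-04 1.411e-01 2.000e-04]
top lipall [ 4.89400e-01 -3.03800e-01  6.50000e-02  1.40700e-01  6.96923e+01
  4.96000e-02] [0.0002 0.0002 0.     0.0003 0.0854 0.0004]
top plain_bin [0.5402 0.2899 0.0022] [0.001  0.0023 0.0023]
top lipped_bin [ 0.4857 -0.3051  0.0021] [0.001  0.001  0.0005]
side plainrim [5.37800e-01 2.88000e-01 7.43000e-02 1.09700e-01 7.51362e+01 5.58000e-02] [5.0000e-04 8.0000e-04 1.7000e-03 1.0000e-04 1.0122e+00 3.0000e-04]
side base [5.31100e-01 2.73400e-01 7.17000e-02 1.33600e-01 6.36746e+01 1.58000e-02] [3.500e-03 4.500e-03 2.800e-03 5.200e-03 6.884e+00 1.000e-04]
side lip [ 4.84600e-01 -3.06000e-01  6.82000e-02  1.39500e-01  6.94965e+01
  5.30000e-02] [1.000e-04 2.000e-04 8.000e-04 3.000e-04 4.439e-01 0.000e+00]
side lipall [ 4.84500e-01 -3.06200e-01  6.87000e-02  1.39500e-01  6.94856e+01
  4.47000e-02] [1.000e-04 1.000e-04 7.000e-04 3.000e-04 4.538e-01 1.000e-04]
side plain_bin [0.5407 0.2892 0.0101] [0.0017 0.0017 0.0003]
side lipped_bin [ 0.4882 -0.3059  0.0009] [0.0009 0.0007 0.0018]
 tcp [0.5362 0.1447 0.1805] yaw -14.14 j [ 31.8  18.7 -15.   -0.  -56.3  44. ] w 1.001 gf 0.0 F [-0.2 -0.8  0.4] t 24.0167
  slide [0.0624 0.4487 0.0005] spin 5.96
```

View pics/t8.png

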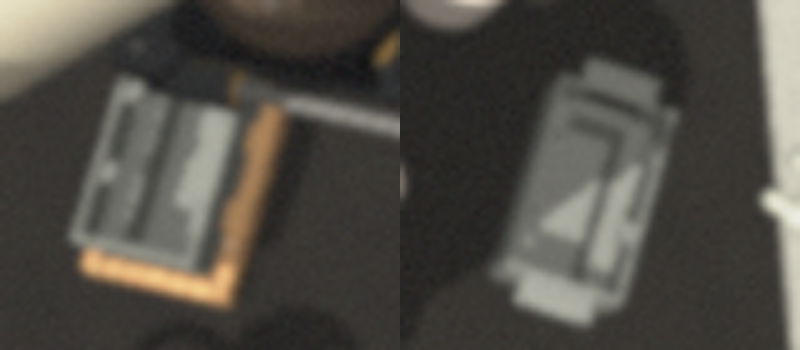

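The left crop shows the plain bin seated inside the wooden base. The right crop shows the empty lipped bin with its lips at both ends. I'll pick up the lipped bin.

Request:
servo_tool(
  slide=[
    [0.005,0.038,0],
    [0.01,0.076,0],
    [0.016,0.115,0],
    [0.022,0.155,0],
    [0.027,0.195,0],
  ],
  spin=[0,0,0,0,0],
  grip=[0,0,0,0,0],
)

```text
time_s: 24.43
tcp_pos: [0.5144, -0.0526, 0.1808]
ee_rot: [[0.97, -0.243, 0.001], [-0.243, -0.97, -0.0], [0.001, -0.0, -1.0]]
wrist_force: [0.3, -0.3, -0.1]
gripper_width: 0.997
gripper_force: 0.0
```

Request:
servo_tool(
  slide=[
    [0.005,0.038,0],
    [0.01,0.076,0],
    [0.016,0.115,0],
    [0.022,0.155,0],
    [0.027,0.195,0],
  ],
  spin=[0,0,0,0,0],
  grip=[0,0,0,0,0],
)

```text
time_s: 24.85
tcp_pos: [0.4929, -0.2486, 0.1808]
ee_rot: [[0.97, -0.244, 0.001], [-0.244, -0.97, -0.0], [0.001, 0.0, -1.0]]
wrist_force: [1.7, -0.2, -0.3]
gripper_width: 1.003
gripper_force: 0.0
```

Request:
servo_tool(
  slide=[
    [0.003,0.02,0],
    [0.006,0.04,0],
    [0.0085,0.0585,0],
    [0.0085,0.0585,0.02],
    [0.0085,0.0585,0.03],
  ],
  spin=[2,4,6,6,6],
  grip=[0,0,0,0,0],
)

```text
time_s: 25.27
tcp_pos: [0.4863, -0.3063, 0.1492]
ee_rot: [[0.938, -0.347, -0.001], [-0.347, -0.938, 0.001], [-0.001, -0.001, -1.0]]
wrist_force: [0.2, -0.5, -0.8]
gripper_width: 1.002
gripper_force: 0.0
```

Request:
servo_tool(
  slide=[
    [0,0,0.02],
    [0,0,0.04],
    [0,0,0.055],
    [0,0,0.065],
    [0,0,0.07],
  ],
  spin=[0,0,0,0,0],
  grip=[0,0,0,0,0],
)

```text
time_s: 25.68
tcp_pos: [0.4864, -0.3048, 0.0788]
ee_rot: [[0.939, -0.344, -0.003], [-0.344, -0.939, 0.001], [-0.003, 0.0, -1.0]]
wrist_force: [0.7, 0.4, 0.6]
gripper_width: 0.999
gripper_force: 0.0
```

```bash
python3 - <<'E'
from h import *
to((.487,-.3057),.058,-20.1)
E
```

```text
tcp [ 0.4864 -0.3048  0.0788] yaw -20.11 j [-15.9  27.2 -18.6  -0.  -44.3  85.8] w 0.999 gf 0.0 F [0.7 0.4 0.6] t 25.6833
  slide [0.001  0.0007 0.0208] spin -0.01
```

Request:
servo_tool(
  slide=[
    [0,0.001,0.007],
    [0,0.001,0.013],
    [0,0.001,0.018],
    [0,0.001,0.021],
    [0,0.001,0.021],
  ],
  spin=[0,0,0,0,0],
  grip=[0,0,0,0.05,0.1],
)

```text
time_s: 26.1
tcp_pos: [0.4866, -0.3063, 0.0591]
ee_rot: [[0.939, -0.344, -0.001], [-0.344, -0.939, 0.0], [-0.001, -0.0, -1.0]]
wrist_force: [-0.3, -0.2, -0.4]
gripper_width: 0.94
gripper_force: 0.0
```

Request:
servo_tool(
  slide=[
    [0,0,0],
    [0,0,0],
    [0,0,0],
    [0,0,0],
    [0,0,0],
  ],
  spin=[0,0,0,0,0],
  grip=[0.2,0.25,0.3,0.4,0.5],
)

```text
time_s: 26.52
tcp_pos: [0.4872, -0.3064, 0.06]
ee_rot: [[0.939, -0.344, 0.001], [-0.344, -0.939, -0.0], [0.001, -0.0, -1.0]]
wrist_force: [-0.1, 0.6, 1.9]
gripper_width: 0.735
gripper_force: 30.0
```

Request:
servo_tool(
  slide=[
    [0,0,0],
    [0,0,-0.01],
    [0,0,-0.025],
    [0,0,-0.045],
    [0,0,-0.065],
  ],
  spin=[0,0,0,0,0],
  grip=[0.5,0.5,0.5,0.5,0.5],
)

```text
time_s: 26.93
tcp_pos: [0.486, -0.3063, 0.125]
ee_rot: [[0.939, -0.344, -0.002], [-0.344, -0.939, 0.001], [-0.002, 0.0, -1.0]]
wrist_force: [1.0, -0.4, -1.0]
gripper_width: 0.736
gripper_force: 30.0
```

Request:
servo_tool(
  slide=[
    [0,0,-0.02],
    [0,0,-0.04],
    [0,0,-0.06],
    [0,0,-0.075],
    [0,0,-0.08],
  ],
  spin=[0,0,0,0,0],
  grip=[0.5,0.5,0.5,0.5,0.5],
)

```text
time_s: 27.35
tcp_pos: [0.4876, -0.307, 0.2077]
ee_rot: [[0.939, -0.344, 0.004], [-0.344, -0.939, -0.002], [0.005, 0.0, -1.0]]
wrist_force: [0.9, 0.4, -1.6]
gripper_width: 0.731
gripper_force: 30.0
```

```bash
python3 - <<'E'
from h import *
c=snap('side')
print([(np.round(r['point'],3),round(r['conf'],2)) for r in tip_of('lipped_bin','side')])
to((.5415,.288),.2,165.9)
p=np.array([.4870,-.3057]);D=np.array([.5415,.288])-p
for yaw in(-20.1,-54.9,-89.7,-124.5,-159.3):
    a=np.radians(yaw);x=np.array([np.cos(a),np.sin(a)]);y=np.array([np.sin(a),-np.cos(a)])
    print(yaw,(D/5@x).round(4),(D/5@y).round(4))
E
```

```text
[(array([ 0.491, -0.308,  0.148]), 0.93)]
 tcp [ 0.487  -0.3065  0.2055] yaw -20.15 j [-16.1  19.1 -10.3  -0.  -60.4  85.9] w 0.734 gf 30.0 F [-0.   0.3 -2. ] t 27.45
  slide [-0.1536 -0.5769  0.0054] spin 173.95
-20.1 -0.0306 -0.1153
-54.9 -0.0909 -0.0772
-89.7 -0.1187 -0.0115
-124.5 -0.104 0.0583
-159.3 -0.0522 0.1072
```

Request:
servo_tool(
  slide=[
    [-0.006,-0.023,0],
    [-0.012,-0.046,0],
    [-0.018,-0.069,0],
    [-0.024,-0.092,0],
    [-0.0306,-0.1153,0],
  ],
  spin=[7,14,21,28,34.8],
  grip=[0.5,0.5,0.5,0.5,0.5],
)

```text
time_s: 27.87
tcp_pos: [0.4968, -0.1865, 0.2028]
ee_rot: [[0.569, -0.822, -0.003], [-0.822, -0.569, 0.001], [-0.003, 0.002, -1.0]]
wrist_force: [-0.5, -0.0, -1.3]
gripper_width: 0.731
gripper_force: 30.0
```

Request:
servo_tool(
  slide=[
    [-0.018,-0.0155,0],
    [-0.036,-0.031,0],
    [-0.0545,-0.0465,0],
    [-0.073,-0.062,0],
    [-0.091,-0.077,0],
  ],
  spin=[7,14,21,28,34.8],
  grip=[0.5,0.5,0.5,0.5,0.5],
)

```text
time_s: 28.28
tcp_pos: [0.5075, -0.0678, 0.2029]
ee_rot: [[-0.002, -1.0, -0.003], [-1.0, 0.002, -0.0], [0.0, 0.003, -1.0]]
wrist_force: [0.6, 0.6, -2.5]
gripper_width: 0.733
gripper_force: 30.0
```

Request:
servo_tool(
  slide=[
    [-0.0237,-0.0023,0],
    [-0.0475,-0.0046,0],
    [-0.0712,-0.0069,0],
    [-0.095,-0.0092,0],
    [-0.1187,-0.0115,0],
  ],
  spin=[7,14,21,28,34.8],
  grip=[0.5,0.5,0.5,0.5,0.5],
)

```text
time_s: 28.7
tcp_pos: [0.5184, 0.0507, 0.2029]
ee_rot: [[-0.572, -0.82, -0.003], [-0.82, 0.572, -0.001], [0.003, 0.002, -1.0]]
wrist_force: [-0.3, -0.2, -2.2]
gripper_width: 0.733
gripper_force: 30.0
```

Request:
servo_tool(
  slide=[
    [-0.021,0.0117,0],
    [-0.042,0.0233,0],
    [-0.062,0.035,0],
    [-0.083,0.0466,0],
    [-0.104,0.0583,0],
  ],
  spin=[7,14,21,28,34.8],
  grip=[0.5,0.5,0.5,0.5,0.5],
)

```text
time_s: 29.12
tcp_pos: [0.5294, 0.1692, 0.2027]
ee_rot: [[-0.938, -0.347, -0.003], [-0.347, 0.938, -0.002], [0.004, -0.0, -1.0]]
wrist_force: [0.6, -0.5, -1.1]
gripper_width: 0.735
gripper_force: 30.0
```

Request:
servo_tool(
  slide=[
    [-0.0104,0.0214,0],
    [-0.0208,0.0428,0],
    [-0.0312,0.0643,0],
    [-0.0417,0.0857,0],
    [-0.0522,0.1072,0],
  ],
  spin=[7,14,21,28,34.8],
  grip=[0.5,0.5,0.5,0.5,0.5],
)

```text
time_s: 29.53
tcp_pos: [0.5406, 0.2878, 0.2024]
ee_rot: [[-0.968, 0.25, -0.003], [0.25, 0.968, -0.002], [0.003, -0.003, -1.0]]
wrist_force: [0.5, 0.4, -1.8]
gripper_width: 0.731
gripper_force: 30.0
```

```bash
python3 - <<'E'
from h import *
for k in range(3):
  for n in('side','top'):
    c=snap(n,n+'9.png')
    for t in('plain_bin','lipped_bin'): print(n,t,[(np.round(r['point'],3),round(r['conf'],2)) for r in tip_of(t,n)])
to((.5415,.288),.175,165.9)
E
```

```text
side plain_bin [(array([0.54 , 0.29 , 0.006]), 0.91)]
side lipped_bin [(array([0.539, 0.288, 0.142]), 0.91)]
top plain_bin [(array([0.543, 0.291, 0.007]), 0.69)]
top lipped_bin [(array([0.537, 0.289, 0.145]), 0.89), (array([0.455, 0.092, 0.001]), 0.62)]
side plain_bin [(array([0.54 , 0.287, 0.008]), 0.83)]
side lipped_bin [(array([0.541, 0.285, 0.144]), 0.94)]
top plain_bin [(array([0.542, 0.288, 0.001]), 0.77)]
top lipped_bin [(array([0.541, 0.286, 0.144]), 0.8)]
side plain_bin [(array([0.541, 0.286, 0.008]), 0.62)]
side lipped_bin [(array([0.543, 0.286, 0.143]), 0.93)]
top plain_bin [(array([0.542, 0.289, 0.002]), 0.91)]
top lipped_bin [(array([0.537, 0.288, 0.147]), 0.6)]
 tcp [0.5415 0.2872 0.2046] yaw 165.85 j [  43.1   22.7   -4.9   -0.   -62.4 -147.2] w 0.734 gf 30.0 F [ 0.4  0.4 -1.3] t 30.4333
  slide [0.0002 0.0007 0.0296] spin -0.05
```

View pics/side9.png

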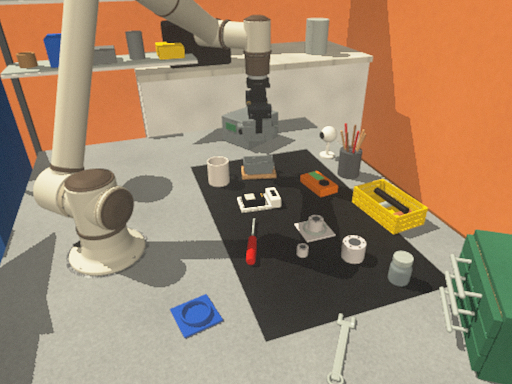

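The side view shows the lipped bin held at (250,128), above the plain bin at (258,165), with the wrist unit in its ring at (315,225). I'll lower it.

Request:
servo_tool(
  slide=[
    [-0.001,0.0007,0.015],
    [-0.001,0.0007,0.035],
    [-0.001,0.0007,0.055],
    [-0.001,0.0007,0.068],
    [-0.001,0.0007,0.075],
  ],
  spin=[0,0,0,0,0],
  grip=[0.5,0.5,0.5,0.5,0.5],
)

```text
time_s: 30.85
tcp_pos: [0.5417, 0.287, 0.1274]
ee_rot: [[-0.97, 0.245, -0.003], [0.245, 0.97, -0.002], [0.002, -0.003, -1.0]]
wrist_force: [0.3, 0.4, -1.7]
gripper_width: 0.734
gripper_force: 30.0
```

Request:
servo_tool(
  slide=[
    [0,0,0.002],
    [0,0,0.004],
    [0,0,0.006],
    [0,0,0.007],
    [0,0,0.007],
  ],
  spin=[0,0,0,0,0],
  grip=[0.5,0.5,0.5,0.5,0.5],
)

```text
time_s: 31.27
tcp_pos: [0.5429, 0.2879, 0.1231]
ee_rot: [[-0.97, 0.244, 0.001], [0.244, 0.97, 0.001], [-0.001, 0.001, -1.0]]
wrist_force: [-0.8, 0.6, -1.7]
gripper_width: 0.733
gripper_force: 30.0
```

```bash
python3 - <<'E'
from h import *
c=snap('side');u,v=pix(c,(.541,.288,.07))
cv2.imwrite('pics/s10.png',cv2.resize(c['pixels'][v-35:v+45,u-50:u+50],None,fx=6,fy=6,interpolation=2))
for n in('side','top'):
  if n=='top':capture(n)
  for t in('plain_bin','lipped_bin'): print(n,t,[(np.round(r['point'],3),round(r['conf'],2)) for r in tip_of(t,n)])
to((.5415,.288),.1155,165.9)
E
```

```text
side plain_bin [(array([0.542, 0.287, 0.011]), 0.65)]
side lipped_bin []
top plain_bin [(array([0.543, 0.29 , 0.002]), 0.65)]
top lipped_bin [(array([0.541, 0.288, 0.06 ]), 0.65)]
 tcp [0.5427 0.2878 0.1228] yaw 165.86 j [  43.    27.3  -10.4    0.   -52.2 -147.2] w 0.731 gf 30.0 F [ 0.1  0.2 -2. ] t 31.5667
  slide [ 0.0013 -0.0001  0.0073] spin -0.04
```

View pics/s10.png

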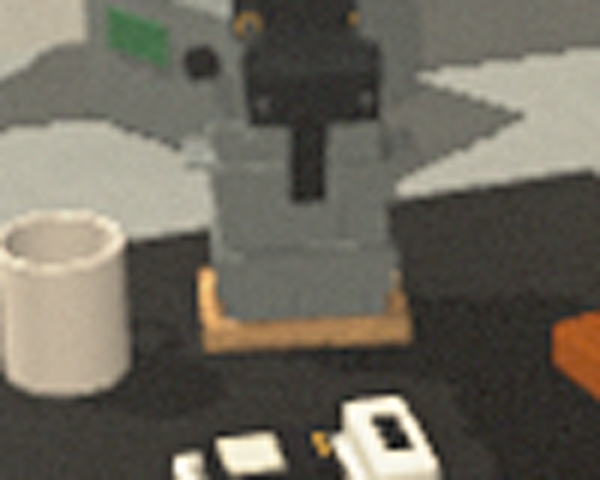

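The crop shows the lipped bin aligned just above the plain bin's rim at (305,245). I'll lower it in small steps.

Request:
servo_tool(
  slide=[
    [0,0,0.001],
    [0,0,0.002],
    [0,0,0.003],
    [0,0,0.004],
    [0,0,0.0045],
  ],
  spin=[0,0,0,0,0],
  grip=[0.5,0.5,0.5,0.5,0.5],
)

```text
time_s: 31.98
tcp_pos: [0.5426, 0.2876, 0.1177]
ee_rot: [[-0.97, 0.244, -0.0], [0.244, 0.97, -0.0], [0.0, -0.0, -1.0]]
wrist_force: [0.8, 0.8, -2.3]
gripper_width: 0.731
gripper_force: 30.0
```

```bash
python3 - <<'E'
from h import *
to((.5415,.288),.1155,165.9)
print(sense()['moment'])
E
```

```text
tcp [0.5426 0.2876 0.1177] yaw 165.85 j [  43.    27.7  -10.7   -0.   -51.7 -147.2] w 0.731 gf 30.0 F [ 0.8  0.8 -2.3] t 31.9833
  slide [0.0011 0.0001 0.0022] spin -0.05
[-0.03932827 -0.16787936  0.00798694]
```

Below the rim-contact height (.1195) with no force, so it has entered the rim. Continuing.

Request:
servo_tool(
  slide=[
    [0,0,0.0007],
    [0,0,0.0014],
    [0,0,0.002],
    [0,0,0.0027],
    [0,0,0.003],
  ],
  spin=[0,0,0,0,0],
  grip=[0.5,0.5,0.5,0.5,0.5],
)

```text
time_s: 32.4
tcp_pos: [0.5427, 0.2877, 0.116]
ee_rot: [[-0.97, 0.244, 0.0], [0.244, 0.97, -0.0], [-0.0, -0.0, -1.0]]
wrist_force: [-2.7, -0.4, 5.1]
gripper_width: 0.733
gripper_force: 30.0
```

Request:
servo_tool(
  slide=[
    [0,0,0],
    [0,0,0],
    [0,0,0],
    [0,0,0],
    [0,0,0],
  ],
  spin=[0,0,0,0,0],
  grip=[0.2,0.1,0,0,0],
)

```text
time_s: 32.82
tcp_pos: [0.5427, 0.2877, 0.1149]
ee_rot: [[-0.97, 0.244, 0.0], [0.244, 0.97, -0.0], [-0.0, -0.0, -1.0]]
wrist_force: [0.5, 0.3, 0.7]
gripper_width: 0.973
gripper_force: 0.0
```

Request:
servo_tool(
  slide=[
    [0,0,-0.01],
    [0,0,-0.04],
    [0,0,-0.07],
    [0,0,-0.1],
    [0,0,-0.12],
  ],
  spin=[0,0,0,0,0],
  grip=[0,0,0,0,0],
)

```text
time_s: 33.23
tcp_pos: [0.5436, 0.2881, 0.2394]
ee_rot: [[-0.97, 0.244, 0.004], [0.244, 0.97, 0.003], [-0.004, 0.004, -1.0]]
wrist_force: [0.6, 1.0, -0.1]
gripper_width: 1.002
gripper_force: 0.0
```

Request:
servo_tool(
  slide=[
    [-0.03,-0.15,0],
    [-0.03,-0.15,0],
    [-0.03,-0.15,0],
    [-0.03,-0.15,0],
    [-0.03,-0.15,0],
  ],
  spin=[0,0,0,0,0],
  grip=[0,0,0,0,0],
)

```text
time_s: 33.65
tcp_pos: [0.5342, 0.1306, 0.2363]
ee_rot: [[-0.969, 0.249, 0.0], [0.249, 0.969, -0.0], [-0.0, -0.0, -1.0]]
wrist_force: [1.1, 0.5, -0.2]
gripper_width: 0.999
gripper_force: 0.0
```

```bash
python3 - <<'E'
from h import *
for n in('top','side'):
    c=snap(n,n+'11.png');W=world(c).reshape(-1,3)
    for t in'plain_bin base lipped_bin battery cradle wrist_unit stand screw_jar mug'.split(): print(n,t,[(np.round(r['point'],3),round(r['conf'],2)) for r in tip_of(t,n)[:3]])
    for nm,z0,z1 in(('rim',.1,.125),('lips',.104,.118)):
        P=W[(np.hypot(W[:,0]-.541,W[:,1]-.288)<.09)&(W[:,2]>z0)&(W[:,2]<z1)]
        q=cv2.minAreaRect(P[:,:2].astype(np.float32));print(nm,q,np.percentile(P[:,2],[50,95]))
        A=np.c_[P[:,:2]-P[:,:2].mean(0),np.ones(len(P))];print('tilt',np.linalg.lstsq(A,P[:,2],rcond=None)[0].round(3))
u,v=pix(c,(.5,.2,.05))
cv2.imwrite('pics/s12.png',cv2.resize(c['pixels'][v-75:v+75,u-70:u+130],None,fx=4,fy=4,interpolation=2))
print(sense()['time_s'])
E
```

```text
top plain_bin [(array([0.541, 0.29 , 0.003]), 0.52)]
top base [(array([ 0.539,  0.286, -0.004]), 0.67)]
top lipped_bin [(array([0.455, 0.088, 0.   ]), 0.74), (array([0.54 , 0.288, 0.058]), 0.71)]
top battery [(array([0.457, 0.093, 0.003]), 0.86)]
top cradle [(array([0.454, 0.089, 0.004]), 0.87)]
top wrist_unit [(array([ 0.629, -0.253, -0.002]), 0.9), (array([ 0.581, -0.107,  0.002]), 0.8), (array([ 0.504, -0.197, -0.001]), 0.62)]
top stand [(array([ 0.189, -0.307,  0.001]), 0.66), (array([ 0.58 , -0.106,  0.001]), 0.63)]
top screw_jar [(array([ 0.688, -0.366,  0.002]), 0.81)]
top mug [(array([0.386, 0.274, 0.003]), 0.56)]
rim ((0.53319251537323, 0.2912141680717468), (0.06673839688301086, 0.120432049036026), 76.40169525146484) [0.10907382 0.11264914]
tilt [-0.013  0.009  0.108]
lips ((0.53319251537323, 0.2912141680717468), (0.06673839688301086, 0.120432049036026), 76.40169525146484) [0.10942902 0.11293982]
tilt [-0.007  0.002  0.109]
side plain_bin [(array([0.54 , 0.289, 0.01 ]), 0.83)]
side base [(array([0.541, 0.287, 0.003]), 0.55)]
side lipped_bin [(array([0.541, 0.289, 0.055]), 0.
[... 158 characters left out ...]
.457,  0.09 , -0.002]), 0.94)]
side wrist_unit [(array([ 0.628, -0.254, -0.003]), 0.58), (array([ 0.586, -0.109,  0.008]), 0.53), (array([ 0.505, -0.197, -0.001]), 0.43)]
side stand [(array([ 0.183, -0.312, -0.004]), 0.81), (array([ 0.584, -0.108, -0.004]), 0.59)]
side screw_jar [(array([ 0.692, -0.369,  0.002]), 0.89)]
side mug [(array([0.384, 0.276, 0.005]), 0.89)]
rim ((0.5366945266723633, 0.2869018316268921), (0.07728391140699387, 0.13963092863559723), 74.72539520263672) [0.10769005 0.11254019]
tilt [-0.007 -0.005  0.107]
lips ((0.5366945266723633, 0.2869018316268921), (0.07728391140699387, 0.13963092863559723), 74.72539520263672) [0.10912883 0.1126925 ]
tilt [-0.004  0.001  0.109]
34.65
```

View pics/s12.png

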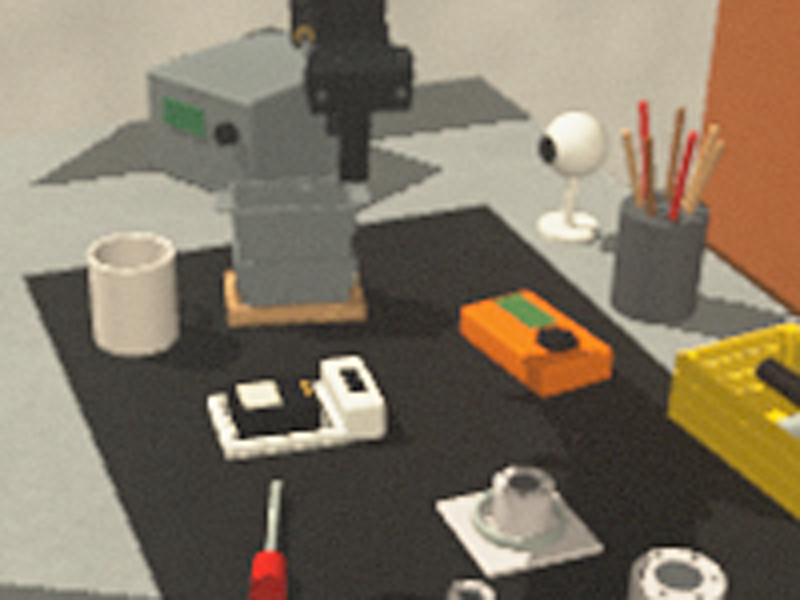

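The crop shows the bins stacked in the base at (295,250), the battery in the cradle at (290,410), the wrist unit in the ring at (522,505), and the mug undisturbed. The top rim at z of about 0.112 matches stacked rather than nested bins. I'll hand it in.

```bash
python3 -c "
from station import *
print(finish_job())"
```

```text
the job is handed in; nothing more can be done
None
```

The job is handed in, with no verdict reported back; my last camera check showed the wrist unit in the stand's ring, the battery in the cradle, the plain bin in the base with the lipped bin stacked on it turned end for end, and the jar and mug unmoved.

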